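# Bring the viewing camera over the plate and hold it

## Robot

A 6-joint arm with a two-finger parallel gripper is mounted at the origin on the work surface. World frame = base frame: x ahead of the robot, y to its left, z up, the work surface at z = 0. Lengths are in m, angles in degrees, forces in N, time in s.
With the tool pointing down it reaches from about 0.35 to 0.85 m from the base axis. Payload 8.1 kg.
Tool frame: the origin (TCP) lies on the centre line of the jaws, within the pads' length; the fingertips stand 22 mm ahead of it and the grasp point (between the pads) lies 3 mm ahead of it; z points along the fingers, y is the direction in which the jaws open and shut (so a half turn about z gives the same grasp; the last joint's range is limited). The gripper opens to 85 mm and grips with 20 to 120 N. Pads are 22 mm wide; open, the fingers measure 114 mm over their backs; the gripper's body (76 mm by 85 mm) begins 54 mm behind the grasp point. The pads swing forward as they close: fully open they stand 13 mm farther back than shut.
Start: joints at [-71.413, 7.471, 85.268, -0, 87.261, -4.893], TCP at [0.239, -0.55, 0.22] pointing down, gripper open.
Joint ranges: [-169.43, 169.43], [-51.17, 129.36], [1.28, 143.12], [-76.62, 256.62], [0, 156.53], [-152.29, 152.29]. Speed limits (degrees/s): [136.94, 136.94, 159.86, 180, 180, 180].

## Interface

Orientations are given as a 3x3 rotation matrix whose columns are the frame's x, y, z axes.
In Python, from workcell import robot gives the robot as it stands. The module is installed in compiled form; this text tells all that it offers.
- The arm moves only by the tool drive_tool, never from a script. Its argument "moves" is a list of rows, each a list of 7 numbers: the shift along the tool's x, y, z in mm, then the turn, a rotation vector about the tool's x, y, z in rad, then the finger opening in mm, from 0 to 85.4. A call has 1 to 5 rows; each row is the pose to reach, as a shift and turn from the pose commanded when the call began, along the tool's axes at that moment; what a row does not reach only later rows make up. A row lasts 1/12 s, in which the tool goes at most 41.7 mm and 7.16 degrees, less where a joint would pass 70% of its speed; a pose out of reach is approached as far as the arm can. A call with a gripper value outside its range is refused whole. The fingers move at their own pace and stop on an object; the grip force is fixed at half the most. Time passes only in rows, so rows that repeat a pose let the fingers close. It gives the time, the measured TCP pose, the force and the opening at its end, in the units of the state.
- robot.sense(): the state, without advancing time (a new reading comes with each control period).
- robot.get_image(name): name is "side" or "top"; returns a dict with "img" (420x560x3 uint8, red, green, blue), "camera_matrix" (3x3 intrinsics, pixels), "R" (3x3) and "t" (3): a world point X has camera coordinates R X + t. Camera axes: x right, y down, z forward; pixel columns grow to the right and rows downward; lengths in m; the calibration is good to about 2 mm. A picture is of the moment at which its call begins. There is no depth.
- robot.hand_in(): hands the job in, once; it reports no verdict.
Trained networks look in the newest picture that a camera, given by its name, has taken for a name from the list of things; names that differ only in an ending like _2 or _b are one class to them, and where a whole thing is asked for, a point or a joint stands for the part that bears it (a point fixed in the world has none). Each returns a list of dicts, best first, with "confidence" (0 to 1); they miss things now and then, are a little off and sometimes report something else, mostly with a low value. They report only what shows in the picture. A call takes as long as a camera call.
- robot.find_in(thing, camera): "rect" ([left, top, width, height] in pixels, round what is visible of it).
The state is a dict: "time_s": time; "qpos": joint angles; "joint_vel": joint speeds; "effort": joint torques, N m; "eef_pos": TCP position; "tcp_rot": TCP orientation; "wrist_force": force on the tool from outside, world axes, zero at the start; "ft_torque": the same for the moment, N m; "finger_gap": opening from 0.0 (shut) to 1.0 (fully open).
Only numpy, scipy, OpenCV 4.12 (cv2) and the standard library are available. Lean on these libraries where they do the work, as an engineer would, in place of code of your own. Each camera call takes 0.05 s, during which the arm holds its last target.

## Task

On the plate-viewing stand, turn the handwheel at its side, a bite at a time, until the stage pointer stands at the 50 mm line of the stage scale; move the stage only by its wheel. Then take the grip block on top of the camera boom so that its lock button is squeezed in, draw the boom out to the 100 mm line of its own scale, and finish while still holding it steady there with the button in, because the return spring pulls it back in when it is let go. Leave the other things on the bench where they are.

Things in the scene. Friction and masses are not known exactly. Their poses are not given: they have to be found in the camera images.
- stand: plate-viewing stand, fixed: white base 250 x 295 mm, 70 mm high (own x -125..125, y -125..170 mm). Origin on the bench under the boom line; own x along the stage's travel (roughly away from the robot), y along the boom (left), z up; yaw varies. A pillar at y 125..155 carries the level boom sleeve: 33 mm square, on the line x = 0, y 75..224, top 232 mm high
- wheel_axis (a point): centre of the handwheel: upright aluminium disc, 100 mm diameter, 12 mm thick, fine-knurled rim, hub 26 mm, axle 16 mm; at the stand's x 0, y -175, z 62 mm, axle along the stand's y (point axes = stand's). 44 mm free between wheel and base. Pinch the upper rim from above across its thickness and carry it round in an arc, about 0.7 rad either side of the top per grasp; the rim needs about 3 N
- wheel (a joint): handwheel angle in rad, 0 to 6.25, starts between 0.3 and 1.25; stays where it is left. Grows as the TOP of the wheel goes towards the stand's +x (away from the robot). One rad moves the stage 16 mm towards +x (rack and pinion), so 3.125 rad is the 50 mm line
- stage (a joint): reading of the stage scale in m (0 to 0.100); grows as the stage goes towards the stand's +x; the 50 mm line is 0.050.
- carriage: the stage carriage: aluminium plate 120 x 150 mm with a white 24-well plate clipped on it (127.8 x 85.5 mm, top 107 mm above the bench). It slides along the stand's x. Not to be touched.
- stage_pointer (a point): tip of the pointer on the carriage's -y edge, a dark tongue with a white line, 6 mm wide, 86 mm above the bench.
- stage_mark (a point): middle of the 50 mm line, the longest and thickest in the middle of the stage scale: an aluminium strip on top of the base, on the handwheel's side of the carriage, with a line every 10 mm from 0 (robot's end) to 100. The pointer stands at it when both have the same x in the stand's frame (55 mm)
- boom (a joint): how far the boom is drawn out of its sleeve, in m: 0 parked, 0.125 end stop; also its scale's reading at the sleeve's mouth. It draws out level towards the stand's -y, over the plate. A return spring pulls it home with about 4 N when parked, 5.5 N at 100 mm. With the lock button out, the parked boom is locked and moves no more than 2 mm; let go, it runs back in
- sleeve_mouth (a point): top of the sleeve's mouth (at x 0, y 75, z 232 mm of the stand): the boom's scale is read here.
- boom_mark (a point): the 100 mm line on the boom's top face (aluminium bar 20 mm wide, top 225 mm above the bench): a thick line right across the bar; a line every 10 mm, those at 0 and 50 longer than the rest. Hidden in the sleeve until the boom is drawn out 100 mm; then it stands just at the mouth
- handle: grey grip block on the boom's outer end, with a small white camera hanging below the bar. Block 30 mm wide (stand's x), 34 mm long (stand's y), from 225 to 277 mm above the bench, free on all sides. Origin on the bar's axis, 38 mm below the point grip; axes as the stand's
- grip (a point): centre of the grip block at the height of the button, 253 mm above the bench (at x 0, y 45, z 253 mm of the stand when parked): pinch here from above, fingers closing along the stand's x, so that one finger pushes the button in; axes as the stand's.
- lock (a joint): lock button travel in m: 0 out (locked), 0.0055 fully in. The boom is free once it is in by 4 mm. It takes 5 N to start and 8 N to press fully; it springs out when let go
- lock_face (a point): middle of the face of the lock button, a black round cap of 16 mm diameter that stands 6 mm proud of the +x face of the grip block (the face away from the robot); it is pushed towards -x.
- tip_box: bystander: closed clear pipette-tip box 82 x 120 x 70 mm, loose; origin under its centre
- tube_rack: bystander: low flat green tube rack 110 x 200 x 33 mm, loose; origin under its centre
- beaker: bystander: glass beaker, 68 mm diameter, 90 mm high, loose; origin under its centre
- pipette: bystander: hand pipette lying on the bench, 252 mm long (along its own y), 25 mm high, loose; origin under it

How it is judged:
By the outcome, as a careful person would: the job done as asked, in the order asked, and still so for the second after the job is handed in, while the arm keeps its last pose, push and grip.
It also fails if it takes over 69 s, if anything falls off the work surface, if the arm or the gripper's body presses on something with over 40 N, if the wrist force passes 120 N, or if a joint passes its speed limit or range.

## Working session

There is one attempt and no reset: what is moved stays moved. The work goes in short steps, Python scripts to look and compute and a tool call to move; the robot and the scene stay as the last step left them, time stands still between calls to the robot, and variables do not carry over. Pictures are saved under pics/ and viewed, and the job is handed in when it is done.

Besides the shell and the picture viewer there is one more tool, called after "Emit:" by a JSON object that holds its "method" and its "body", one argument or row to a line. drive_tool: Moves the arm, as the interface text tells. Its arguments: {"type":"object","properties":{"moves":{"type":"array"}},"required":["moves"]}

```bash
mkdir -p pics; ls
python3 - <<'E'
from workcell import robot
import cv2
s=robot.sense(); print(s)
for c in("side","top"):
    d=robot.get_image(c); cv2.imwrite(f"pics/{c}0.png",d["img"][:,:,::-1]); print(c,d["camera_matrix"].tolist(),d["R"].tolist(),d["t"].tolist())
    for n in("stand","wheel_axis","carriage","stage_pointer","stage_mark","handle","grip","lock_face","sleeve_mouth"):
        print(n,[(r["rect"],round(r["confidence"],2)) for r in robot.find_in(n,c)[:2]])
E
```

```text
pics
{'time_s': 0.0, 'qpos': array([-7.14138002e+01,  7.51475774e+00,  8.53309019e+01,  9.57459558e-05,
        8.72607018e+01, -4.89309583e+00]), 'joint_vel': array([-0.03453925,  0.04377535,  0.03883558, -0.03217193,  0.01023413,
        0.0570075 ]), 'effort': array([-1.25815619e-03, -5.69404078e+01, -5.00547159e+01, -4.12240715e-04,
        1.50826498e-02,  2.62011383e-05]), 'eef_pos': array([ 0.23888716, -0.54976582,  0.21943255]), 'tcp_rot': array([[ 9.17204186e-01,  3.98417035e-01, -5.90095896e-04],
       [ 3.98417440e-01, -9.17202511e-01,  1.76006946e-03],
       [ 1.60004219e-04, -1.84944757e-03, -9.99998277e-01]]), 'wrist_force': array([ 0.46045142,  0.38949551, -0.2640653 ]), 'ft_torque': array([0.02687937, 0.02468281, 0.00553448]), 'finger_gap': 1.0051158054891172}
side [[444.34870002464413, 0.0, 279.3240436059192], [0.0, 444.34870002464413, 207.36129955200934], [0.0, 0.0, 1.0]] [[-0.7802891636267343, -0.625417045381891, -0.0015298602805678288], [-0.2923493167298093, 0.3669040785370172, -0.8831269864297638], [0.5528839825264483, -0.6886471640097624, -0.46913152246145856]
[... 773 characters left out ...]
569, -0.9984285106756859, 0.0041246696538029], [-0.9766959338228026, -0.055528213127973854, -0.20732021223416147], [0.2072234462695398, 0.00755821518256124, -0.9782644410891306]] [0.03282062761790014, 0.6208315846985462, 1.058054373253877]
stand [([197.7, 196.6, 159.6, 88.5], 0.93)]
wheel_axis [([199.2, 196.2, 157.8, 92.3], 0.88)]
carriage [([269.7, 232.9, 57.2, 44.0], 0.97), ([261.1, 222.5, 24.3, 19.6], 0.47)]
stage_pointer [([269.7, 231.6, 56.6, 45.0], 0.59)]
stage_mark [([197.9, 198.5, 155.6, 90.5], 0.76)]
handle [([259.0, 226.4, 27.4, 13.8], 0.93), ([265.1, 234.0, 58.9, 40.1], 0.54)]
grip [([259.4, 223.1, 23.4, 21.4], 0.81)]
lock_face []
sleeve_mouth [([197.7, 194.3, 159.7, 91.2], 0.64)]
```

Run:
```python
import cv2
a=cv2.imread("pics/side0.png"); cv2.imwrite("pics/side0z.png",cv2.resize(a[150:350,200:410],None,fx=3,fy=3,interpolation=cv2.INTER_CUBIC)[:600])
a=cv2.imread("pics/top0.png"); cv2.imwrite("pics/top0z.png",cv2.resize(a[180:300,190:370],None,fx=4.4,fy=4.4,interpolation=cv2.INTER_CUBIC))
```

```text
(no output)
```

View pics/side0.png

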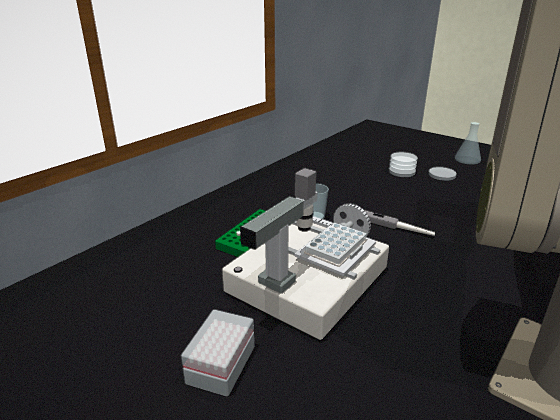

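View pics/top0.png

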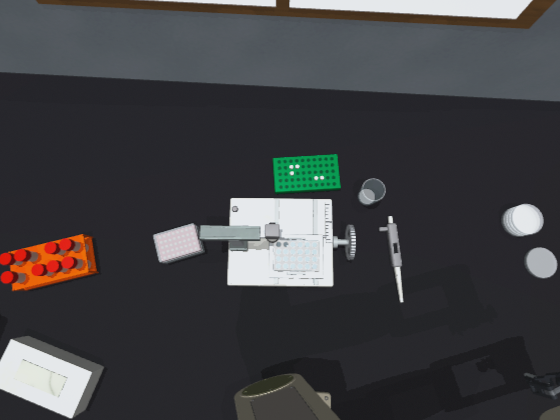

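View pics/side0z.png

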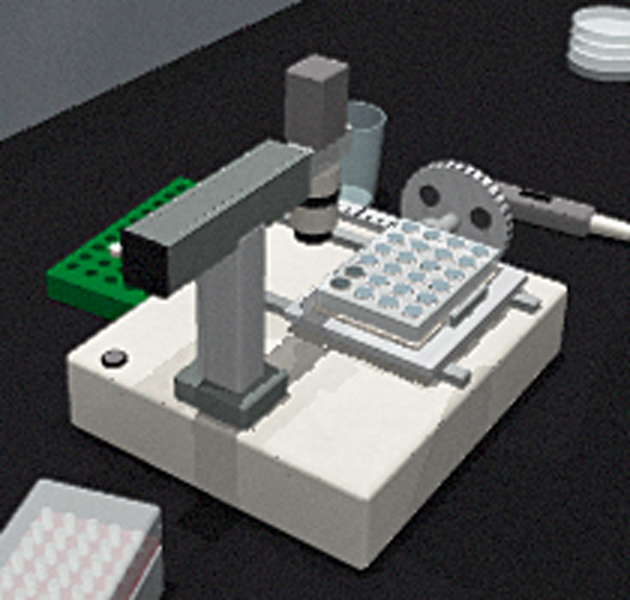

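View pics/top0z.png

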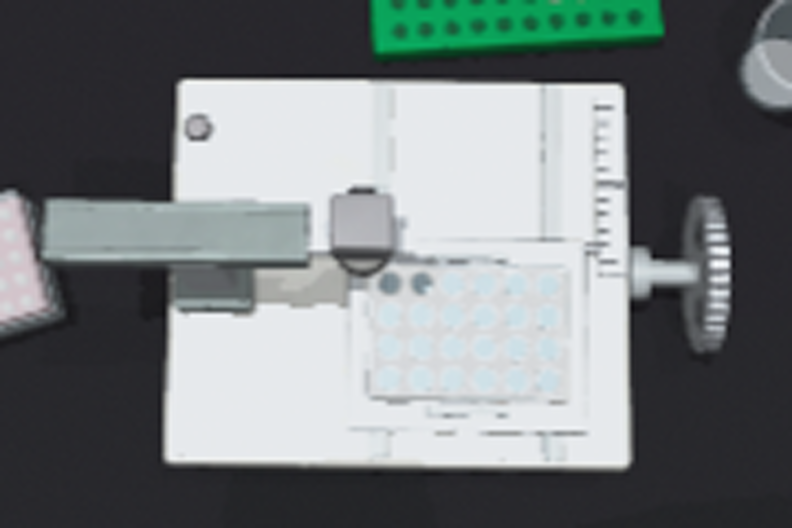

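The side view shows the stand with its near base corner at about (320,315), the grip block at (305,178) and the wheel at (352,222). In the top view the base corners are near (230,198), (332,199), (227,286) and (333,286), and the wheel is at (350,242). Next I'll fit the stand's pose.

```bash
cat > h.py <<'E'
import numpy as np, cv2
from scipy.optimize import least_squares
from workcell import robot
CAM={}
def cam(d): return np.array(d["camera_matrix"]),np.array(d["R"]),np.array(d["t"])
def proj(c,X):
    K,R,t=c; p=K@(R@np.asarray(X)+t); return p[:2]/p[2]
def ray_at(c,uv,n,d):  # intersect plane n.X=d
    K,R,t=c; C=-R.T@t; r=R.T@np.linalg.solve(K,[uv[0],uv[1],1]); return C+r*(d-n@C)/(n@r)
E
cat > fit.py <<'E'
from h import *
T=cam(robot.get_image("top")); S=cam(robot.get_image("side"))
f=lambda u,v,s,ox,oy:((u+.5)/s-.5+ox,(v+.5)/s-.5+oy)
top=lambda u,v:f(u,v,4.4,190,180); side=lambda u,v:f(u,v,3,200,150)
P=[("T",top(178,80),(125,170,70)),("T",top(624,84),(125,-125,70)),("T",top(164,463),(-125,170,70)),("T",top(632,467),(-125,-125,70)),
("S",side(362,497),(-125,170,70)),("S",side(68,362),(125,170,70)),("S",side(567,290),(-125,-125,70)),
("T",top(43,200),(16.5,224,232)),("T",top(309,204),(16.5,75,232)),("T",top(309,264),(-16.5,75,232)),
("T",top(331,192),(15,62,277)),("T",top(392,192),(15,28,277)),
("S",side(285,68),(15,62,277)),("S",side(349,65),(-15,28,277)),("S",side(318,55),(15,28,277)),
("T",top(612,184),(55,None,70)),
]
P=P[:-1]
C={"T":T,"S":S}
def X(p,q): 
    c,s=np.cos(p[2]),np.sin(p[2]); x,y,z=np.array(q)/1e3; return np.array([p[0]+c*x-s*y,p[1]+s*x+c*y,z])
def res(p,full=False):
    r=[]
    for k,uv,q in P:
        o=p[3:5] if k=="S" else p[5:7]
        r.append(proj(C[k],X(p,q))+o-uv)
    if full: return np.array(r)
    return np.r_[np.ravel(r),p[3:]*1.0]
s=least_squares(res,[.5,.1,0,0,0,0,0],loss="soft_l1")
print(s.x[:2],np.degrees(s.x[2]),s.x[3:]); print(np.c_[res(s.x,True)].round(1).tolist())
p=s.x
for n,q in dict(wheel=(0,-175,62),wtop=(0,-175,112),grip=(0,45,253)).items(): print(n,X(p,q).round(4),proj(T,X(p,q)).round(1),proj(S,X(p,q)).round(1))
for k,c in C.items(): print(k,-c[1].T@c[2])
E
python3 fit.py
```

```text
[0.51561024 0.02956436] 2.527431388524493 [-0.04716264  1.03167338 -0.04745206  0.32916483]
[[-0.1, -0.9], [0.5, -0.5], [-0.2, 0.3], [0.3, 0.7], [2.2, 0.7], [-1.8, -2.1], [1.2, -1.6], [-0.9, -0.1], [0.0, -0.2], [-0.3, -0.3], [-0.1, 0.2], [0.7, 0.4], [-0.5, 1.0], [0.7, -0.0], [-1.8, -0.2]]
wheel [ 0.5233 -0.1453  0.062 ] [349.9 241.5] [351.2 221.8]
wtop [ 0.5233 -0.1453  0.112 ] [353.4 239.4] [352.7 204.2]
grip [0.5136 0.0745 0.253 ] [272.1 231.1] [305.2 182.5]
T [0.38527572 0.05924572 1.16363253]
S [0.05678357 0.72486835 0.619237  ]
```

```bash
cat > plan.py <<'E'
import sys,json,numpy as np,os
from scipy.spatial.transform import Rotation as Ro, Slerp
F="cmd.json"
yaw=np.radians(2.53); O=np.array([.5156,.0296])
Sx=np.array([np.cos(yaw),np.sin(yaw),0]); Sy=np.array([-np.sin(yaw),np.cos(yaw),0]); Sz=np.array([0,0,1.])
def W(x,y,z): return np.array([*O,0])+(Sx*x+Sy*y+Sz*z)/1e3
R0=np.c_[Sx,-Sy,-Sz]
def wheelpose(phi,r,dx=0,dy=0,dz=0):   # r: radius of TCP in mm
    return W(r*np.sin(phi)+dx,-175+dy,62+dz+r*np.cos(phi)), R0@Ro.from_rotvec([0,-phi,0]).as_matrix()
def load():
    if os.path.exists(F): d=json.load(open(F)); return np.array(d["p"]),np.array(d["R"])
    from workcell import robot
    return np.array([.239,-.55,.22]), Ro.from_matrix(robot.sense()["tcp_rot"]).as_matrix()
def emit(poses,grip):
    """poses list of (p,R); prints calls of <=5 rows"""
    p,R=load(); g=grip if hasattr(grip,'__len__') else [grip]*len(poses)
    for i in range(0,len(poses),5):
        rows=[]
        for (q,Q),o in zip(poses[i:i+5],g[i:i+5]):
            s=(R.T@(q-p)*1e3).round(1); v=Ro.from_matrix(R.T@Q).as_rotvec().round(3)
            rows.append([*(s+0.).tolist(),*(v+0.).tolist(),o])
        print(json.dumps(rows).replace(" ",""))
        l=rows[-1]; p=p+R@np.array(l[:3])/1e3; R=R@Ro.from_rotvec(l[3:6]).as_matrix()
    json.dump(dict(p=p.tolist(),R=R.tolist()),open(F,"w"))
def line(target,n,start=None):
    p,R=start or load(); q,Q=target
    sl=Slerp([0,1],Ro.from_matrix([R,Q])); return [(p+(q-p)*k/n,sl(k/n).as_matrix()) for k in range(1,n+1)]
E
python3 - <<'E'
from plan import *
a=wheelpose(-.6,110); print(a[0])
emit(line(a,15),40)
from h import *
T=cam(robot.get_image("top"));print("beaker",ray_at(T,(366,197),Sz,0.),ray_at(T,(374,188),Sz,.09))
E
```

```text
[ 0.4612748  -0.14797114  0.15278692]
[[24.3,-18.7,4.5,-0.007,0.04,0.024,40],[48.5,-37.4,9.0,-0.015,0.079,0.047,40],[72.8,-56.0,13.4,-0.022,0.119,0.071,40],[97.1,-74.7,17.9,-0.029,0.158,0.095,40],[121.3,-93.4,22.4,-0.037,0.198,0.118,40]]
[[20.7,-21.6,8.2,-0.007,0.039,0.024,40],[41.3,-43.2,16.4,-0.014,0.079,0.047,40],[61.9,-64.7,24.6,-0.022,0.118,0.071,40],[82.5,-86.3,32.8,-0.029,0.158,0.095,40],[103.2,-107.9,41.0,-0.036,0.197,0.118,40]]
[[16.0,-24.1,11.0,-0.007,0.04,0.024,40],[32.0,-48.2,22.0,-0.015,0.08,0.048,40],[48.0,-72.3,33.0,-0.022,0.119,0.071,40],[64.0,-96.4,44.0,-0.029,0.159,0.095,40],[80.0,-120.5,55.0,-0.037,0.198,0.119,40]]
beaker [ 0.67132577 -0.20388088  0.        ] [ 0.67693112 -0.20615258  0.09      ]
```

Emit:
{"method": "drive_tool", "body": {
  "moves": [
    [24.3, -18.7, 4.5, -0.007, 0.04, 0.024, 40],
    [48.5, -37.4, 9.0, -0.015, 0.079, 0.047, 40],
    [72.8, -56.0, 13.4, -0.022, 0.119, 0.071, 40],
    [97.1, -74.7, 17.9, -0.029, 0.158, 0.095, 40],
    [121.3, -93.4, 22.4, -0.037, 0.198, 0.118, 40]
  ]
}}

```text
time_s: 1.57
eef_pos: [0.3137, -0.4152, 0.198]
tcp_rot: [[0.938, 0.283, 0.199], [0.283, -0.959, 0.033], [0.2, 0.025, -0.979]]
wrist_force: [0.4, -1.1, 0.2]
finger_gap: 0.47
```

Emit:
{"method": "drive_tool", "body": {
  "moves": [
    [20.7, -21.6, 8.2, -0.007, 0.039, 0.024, 40],
    [41.3, -43.2, 16.4, -0.014, 0.079, 0.047, 40],
    [61.9, -64.7, 24.6, -0.022, 0.118, 0.071, 40],
    [82.5, -86.3, 32.8, -0.029, 0.158, 0.095, 40],
    [103.2, -107.9, 41.0, -0.036, 0.197, 0.118, 40]
  ]
}}

```text
time_s: 1.98
eef_pos: [0.3878, -0.2812, 0.1757]
tcp_rot: [[0.906, 0.163, 0.39], [0.16, -0.986, 0.042], [0.391, 0.025, -0.92]]
wrist_force: [0.3, 0.5, 1.0]
finger_gap: 0.474
```

Emit:
{"method": "drive_tool", "body": {
  "moves": [
    [16.0, -24.1, 11.0, -0.007, 0.04, 0.024, 40],
    [32.0, -48.2, 22.0, -0.015, 0.08, 0.048, 40],
    [48.0, -72.3, 33.0, -0.022, 0.119, 0.071, 40],
    [64.0, -96.4, 44.0, -0.029, 0.159, 0.095, 40],
    [80.0, -120.5, 55.0, -0.037, 0.198, 0.119, 40]
  ]
}}

```text
time_s: 2.4
eef_pos: [0.4618, -0.1473, 0.1534]
tcp_rot: [[0.823, 0.042, 0.566], [0.034, -0.999, 0.024], [0.567, -0.0, -0.824]]
wrist_force: [1.2, 0.4, -0.7]
finger_gap: 0.469
```

```bash
cat > look.py <<'E'
import sys,cv2
from workcell import robot
n=sys.argv[1]
for c,(x0,x1,y0,y1) in dict(side=(200,410,150,300),top=(240,380,170,290)).items():
    a=robot.get_image(c)["img"][:,:,::-1]; cv2.imwrite(f"pics/{c}{n}f.png",a)
    cv2.imwrite(f"pics/{c}{n}.png",cv2.resize(a[y0:y1,x0:x1],None,fx=3.8,fy=3.8,interpolation=cv2.INTER_CUBIC))
E
python3 look.py 1
python3 - <<'E'
from plan import *
from workcell import robot
s=robot.sense(); p,R=load(); print(s["time_s"],(s["eef_pos"]-p)*1e3, Ro.from_matrix(R.T@s["tcp_rot"]).as_rotvec(),s["wrist_force"],s["finger_gap"])
E
```

```text
2.5 [-0.18238174  4.01563416 -1.84995903] [ 0.00453186 -0.0003585  -0.00119905] [-0.60735844 -0.08990317 -0.23396278] 0.46810176138267384
```

View pics/side1.png

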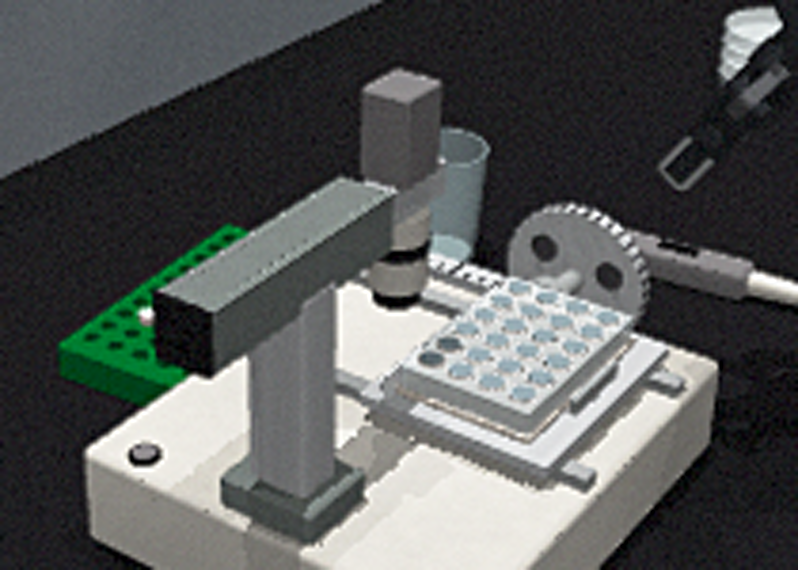

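View pics/top1.png

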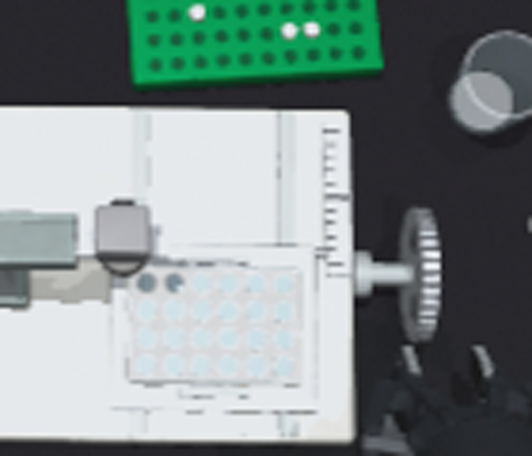

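Run:
```python
from plan import *
from h import *
s=robot.sense(); T=cam(robot.get_image("top")); S=cam(robot.get_image("side"))
p=s["eef_pos"];R=s["tcp_rot"]
print(p, robot.sense()["eef_pos"])
for sg in(-1,1):
    X=p+R@np.array([0,sg*.020,.018]); u=proj(T,X); v=proj(S,X); print((u-[240,170])*3.8,(v-[200,150])*3.8)
for q in [(0,-175,112),(-50,-175,62),(50,-175,62)]:
    X=W(*q);print((proj(T,X)-[240,170])*3.8,(proj(S,X)-[200,150])*3.8)
```

```text
[ 0.46106775 -0.14392173  0.15088791] [ 0.46129667 -0.14746013  0.15327313]
[405.02891675 333.93703552] [640.35215764 209.13651581]
[462.69892066 334.47456743] [668.45017622 185.49408725]
[430.83922505 263.64493718] [580.38063967 206.12993782]
[419.56173701 338.85506646] [643.54969109 295.66998106]
[415.93749738 205.66288422] [508.88502882 251.43244659]
```

Run:
```python
import cv2,numpy as np
a=cv2.imread("pics/side1f.png")[130:250,320:440]; b=cv2.imread("pics/top1f.png")[225:305,320:400]
a=cv2.resize(a,(560,560),interpolation=cv2.INTER_CUBIC);b=cv2.resize(b,(560,560),interpolation=cv2.INTER_CUBIC)
o=np.hstack([a,b]).astype(float)/255; o=(o**.5*255).astype(np.uint8); cv2.imwrite("pics/z1.png",cv2.resize(o,(800,400)))
```

```text
(no output)
```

View pics/z1.png

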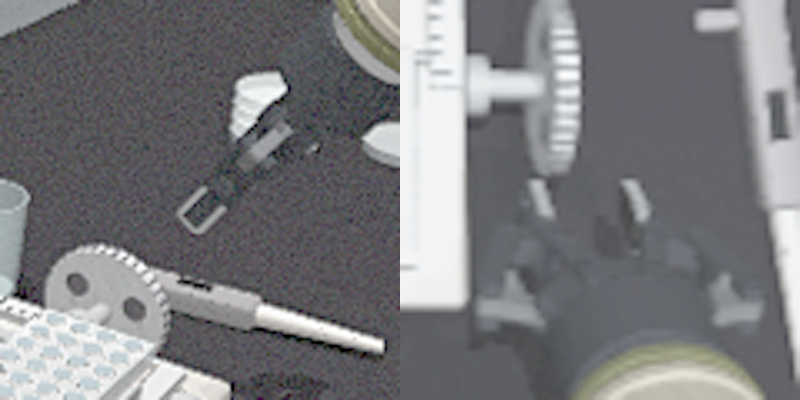

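Run:
```python
import cv2,numpy as np
from plan import *
from h import *
print(robot.sense()["time_s"])
P=[]
for i in range(4):
    dt=robot.get_image("top"); P.append(robot.sense()["eef_pos"])
ds=robot.get_image("side")
print(np.array(P).round(4), load()[0])
T=cam(dt);S=cam(ds); s=robot.sense(); p,R=load()
o=[]
for d,c,(x0,y0,w) in((ds,S,(320,130,120)),(dt,T,(310,225,80))):
    k=600/w
    a=cv2.resize(d["img"][y0:y0+w,x0:x0+w,::-1],(600,600),interpolation=cv2.INTER_CUBIC)
    a=((a/255.)**.5*255).astype(np.uint8)
    for sg,col in((-1,(0,0,255)),(1,(0,255,0))):
        pts=[]
        for x,z in((-11,-15),(-11,18),(11,18),(11,-15)):
            u=proj(c,p+R@np.array([x,sg*20,z])/1e3); pts.append(((u-[x0,y0]+.5)*k).astype(int))
        cv2.polylines(a,[np.array(pts)],False,col,1)
    o.append(a)
cv2.imwrite("pics/z2.png",cv2.resize(np.hstack(o),(800,400),interpolation=cv2.INTER_AREA))
```

```text
2.6
[[ 0.4614 -0.1486  0.1539]
 [ 0.4615 -0.1492  0.1542]
 [ 0.4614 -0.1495  0.1542]
 [ 0.4614 -0.1496  0.1541]] [ 0.46125013 -0.14793736  0.15273787]
```

View pics/z2.png

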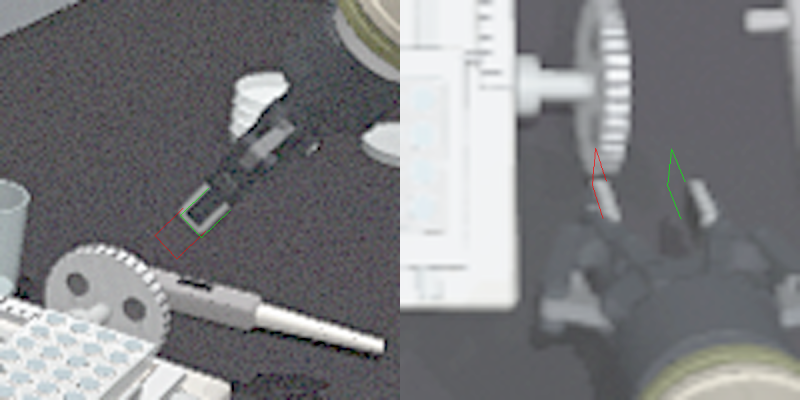

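Run:
```python
from plan import *
from h import *
from scipy.optimize import least_squares
T=cam(robot.get_image("top"));S=cam(robot.get_image("side"))
s=robot.sense();print(s["time_s"],s["eef_pos"]); p=s["eef_pos"];R=s["tcp_rot"]
fs=lambda u,v:np.array((320+u*.3-.5,130+v*.3-.5)); ft=lambda u,v:np.array((310+(u-400)/5-.5,225+v/5-.5))
# near finger(+Sy: tool y=-20 inner, -34 back); side: corners of tip end at (180,212) [+x edge] and (203,236) [-x edge]
# top: tip +x edge: left finger inner 612,back 592 at v=180 ; right finger inner 690, back 708
obs=[(S,fs(181,212),(11,-34,22)),(S,fs(202,236),(-11,-34,22)),
(T,ft(608,180),(11,-20,22)),(T,ft(592,180),(11,-34,22)),(T,ft(690,180),(11,20,22)),(T,ft(706,180),(11,34,22))]
r=lambda d:np.ravel([proj(c,p+d[:3]+R@np.array(q)/1e3)-u for c,u,q in obs])
s=least_squares(r,np.zeros(3)); print(s.x*1e3,R.T@s.x*1e3,s.fun.round(1))
```

```text
2.95 [ 0.46124437 -0.1492831   0.15359722]
[-21.56027751  -1.403193    31.47134601] [ -0.06687092   0.49873075 -38.17076017] [-1.3  0.1 -0.8 -0.1  0.5  0.4 -1.8  0.3 -0.1  0.6  2.3  0.7]
```

Run:
```python
import cv2,numpy as np
from h import *
o=[]
for c,(x0,y0,w) in dict(side=(350,160,60),top=(325,240,60)).items():
    a=np.mean([robot.get_image(c)["img"][y0:y0+w,x0:x0+w,::-1].astype(float) for _ in range(8)],0)
    a=np.clip((a/110.),0,1)**.7*255
    o.append(cv2.resize(a.astype(np.uint8),(400,400),interpolation=cv2.INTER_CUBIC))
cv2.imwrite("pics/z3.png",np.hstack(o))
```

```text
(no output)
```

View pics/z3.png

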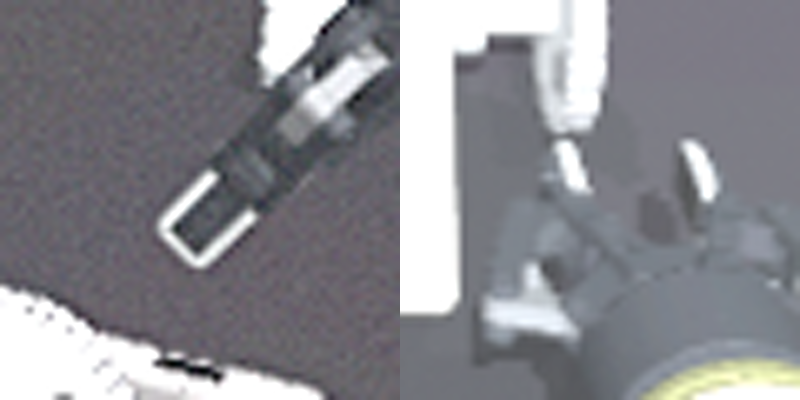

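Run:
```python
from plan import *
from workcell import robot
s=robot.sense();p,R=load();print(s["time_s"],(s["eef_pos"]-p)*1e3,Ro.from_matrix(R.T@s["tcp_rot"]).as_rotvec().round(4),s["qpos"].round(2))
emit(line(wheelpose(-.6,72,dy=0),5),40)
```

```text
3.75 [ 0.07530485 -0.28337979  0.52962873] [ 0.0001  0.     -0.0001] [-42.26 -43.1  139.65  27.18  60.5   36.51]
[[0.0,0.0,7.6,0.0,0.0,0.0,40],[0.0,0.0,15.2,0.0,0.0,0.0,40],[0.0,0.0,22.8,0.0,0.0,0.0,40],[0.0,0.0,30.4,0.0,0.0,0.0,40],[0.1,0.0,38.0,0.0,0.0,0.0,40]]
```

Emit:
{"method": "drive_tool", "body": {
  "moves": [
    [0.0, 0.0, 7.6, 0.0, 0.0, 0.0, 40],
    [0.0, 0.0, 15.2, 0.0, 0.0, 0.0, 40],
    [0.0, 0.0, 22.8, 0.0, 0.0, 0.0, 40],
    [0.0, 0.0, 30.4, 0.0, 0.0, 0.0, 40],
    [0.1, 0.0, 38.0, 0.0, 0.0, 0.0, 40]
  ]
}}

```text
time_s: 4.17
eef_pos: [0.483, -0.147, 0.1206]
tcp_rot: [[0.825, 0.044, 0.563], [0.036, -0.999, 0.025], [0.564, -0.001, -0.826]]
wrist_force: [-0.3, 0.2, 0.8]
finger_gap: 0.473
```

```bash
cat > z.py <<'E'
import cv2,numpy as np,sys
from h import *
from plan import load
n=sys.argv[1]; k=int(sys.argv[2]) if len(sys.argv)>2 else 4
o=[];p,R=load()
for c,(x0,y0,w) in dict(side=(310,160,100),top=(300,200,100)).items():
    d=[robot.get_image(c) for _ in range(k)]
    cc=cam(d[0]); f=np.mean([e["img"].astype(float) for e in d],0)[:,:,::-1]
    np.save(f"pics/{c}_{n}.npy",f)
    a=np.clip((f[y0:y0+w,x0:x0+w]/200.),0,1)**.5*255
    a=cv2.resize(a.astype(np.uint8),(400,400),interpolation=cv2.INTER_CUBIC)
    o.append(a)
cv2.imwrite(f"pics/z{n}.png",np.hstack(o))
s=robot.sense(); print(s["time_s"],"err mm",((s["eef_pos"]-p)*1e3).round(1),"F",s["wrist_force"].round(1),"tq",s["ft_torque"].round(2),"gap",round(s["finger_gap"],3),"q",s["qpos"].round(1))
E
python3 z.py 4
```

```text
4.5667 err mm [ 0.2 -0.5  0.9] F [0.3 0.1 0.2] tq [-0.02  0.3   0.01] gap 0.47 q [-39.4 -35.9 138.9  28.   53.4  35.9]
```

View pics/z4.png

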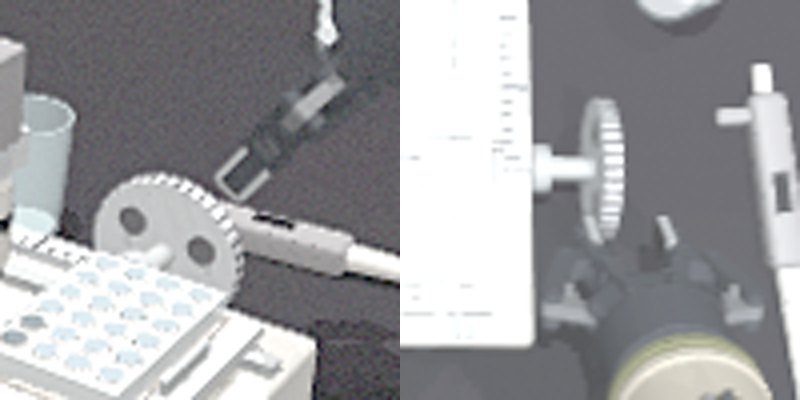

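Run:
```python
from plan import *
emit(line(wheelpose(-.6,50),4),40)
```

```text
[[0.0,0.0,5.5,0.0,0.0,0.0,40],[0.0,0.0,11.0,0.0,0.0,0.0,40],[0.0,0.0,16.5,0.0,0.0,0.0,40],[0.0,0.0,22.0,0.0,0.0,0.0,40]]
```

Emit:
{"method": "drive_tool", "body": {
  "moves": [
    [0.0, 0.0, 5.5, 0.0, 0.0, 0.0, 40],
    [0.0, 0.0, 11.0, 0.0, 0.0, 0.0, 40],
    [0.0, 0.0, 16.5, 0.0, 0.0, 0.0, 40],
    [0.0, 0.0, 22.0, 0.0, 0.0, 0.0, 40]
  ]
}}

```text
time_s: 4.9
eef_pos: [0.4955, -0.1467, 0.1032]
tcp_rot: [[0.825, 0.044, 0.564], [0.036, -0.999, 0.025], [0.564, -0.0, -0.825]]
wrist_force: [0.8, -0.0, 0.0]
finger_gap: 0.469
```

```bash
python3 z.py 5
```

```text
5.3 err mm [ 0.2 -0.4  0.8] F [-0.3 -0.8  0.6] tq [-0.06  0.26  0.  ] gap 0.468 q [-37.9 -31.4 138.2  28.8  49.4  35.2]
```

View pics/z5.png

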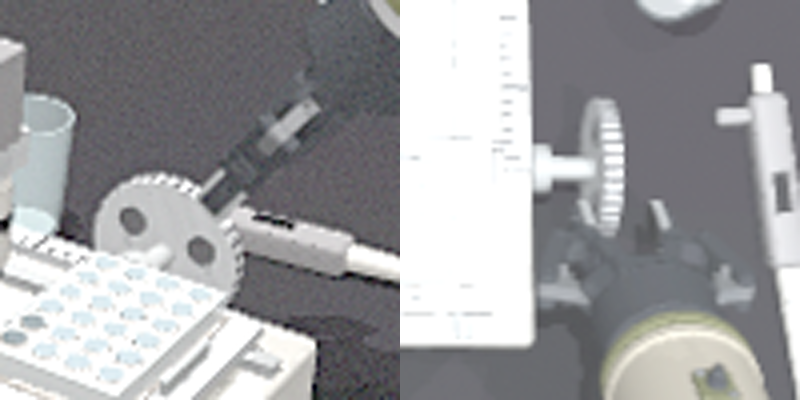

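```bash
cat > ov.py <<'E'
import cv2,numpy as np,sys
from h import *
from plan import *
n=sys.argv[1]; half=float(sys.argv[2]); backs=[float(x) for x in sys.argv[3:]]
p,R=load(); o=[]
for c,(x0,y0,w) in dict(side=(310,160,100),top=(300,200,100)).items():
    f=np.load(f"pics/{c}_{n}.npy"); cc=cam(robot.get_image(c))
    a=np.clip((f[y0:y0+w,x0:x0+w]/200.),0,1)**.5*255
    a=cv2.resize(a.astype(np.uint8),(800,800),interpolation=cv2.INTER_CUBIC)
    for b,cols in zip(backs,(((0,0,255),(0,255,0)),((255,0,255),(255,255,0)))):
        for sg,col in((-1,cols[0]),(1,cols[1])):
            for y in (half,half+14):
                pts=[((proj(cc,p+R@np.array([x,sg*y,z-b])/1e3)-[x0,y0]+.5)*8).astype(int) for x,z in((-11,-8),(-11,22),(11,22),(11,-8))]
                cv2.polylines(a,[np.array(pts)],False,col,1)
    for y in(-169,-181):
        pts=[((proj(cc,W(50*np.sin(t),y,62+50*np.cos(t)))-[x0,y0]+.5)*8).astype(int) for t in np.linspace(0,6.28,60)]
        cv2.polylines(a,[np.array(pts)],True,(0,200,255),1)
    o.append(a[:600])
cv2.imwrite(f"pics/ov{n}s.png",o[0]);cv2.imwrite(f"pics/ov{n}t.png",o[1])
E
python3 ov.py 5 20 0 38
```

```text
(no output)
```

View pics/ov5s.png

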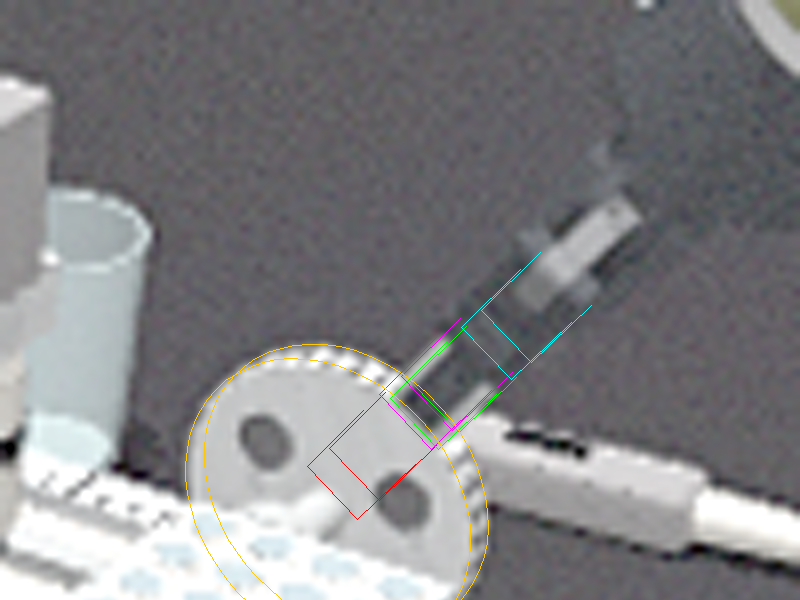

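View pics/ov5t.png

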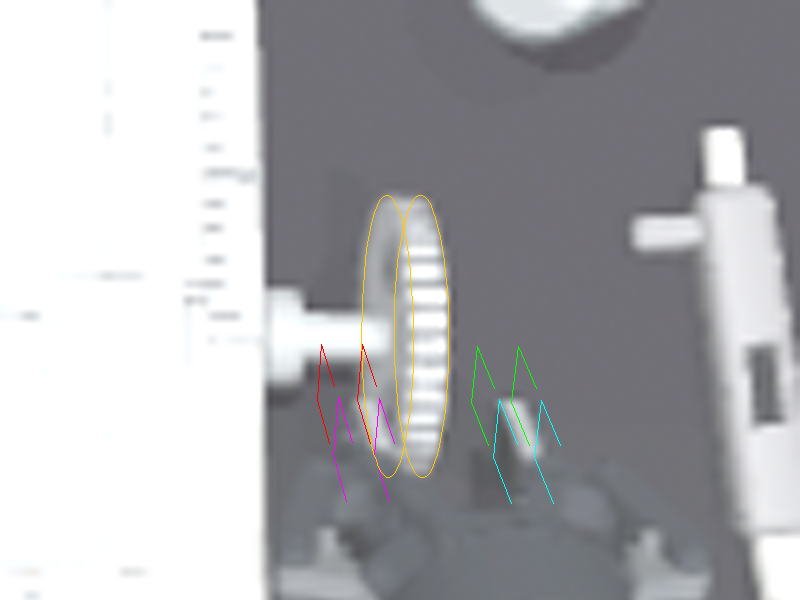

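Emit:
{"method": "drive_tool", "body": {
  "moves": [
    [0, 0, 0, 0, 0, 0, 30],
    [0, 0, 0, 0, 0, 0, 20],
    [0, 0, 0, 0, 0, 0, 10],
    [0, 0, 0, 0, 0, 0, 0],
    [0, 0, 0, 0, 0, 0, 0]
  ]
}}

```text
time_s: 5.82
eef_pos: [0.4952, -0.1468, 0.1038]
tcp_rot: [[0.825, 0.044, 0.564], [0.036, -0.999, 0.025], [0.565, 0.0, -0.825]]
wrist_force: [-0.1, -0.1, 0.0]
finger_gap: 0.002
```

```bash
python3 z.py 6; python3 ov.py 6 6 0 38
```

```text
6.2167 err mm [ 0.  -0.3  0.5] F [ 0.3 -0.1  0.1] tq [0.03 0.28 0.04] gap 0.0 q [-37.9 -31.4 138.3  28.8  49.4  35.2]
```

View pics/ov6s.png

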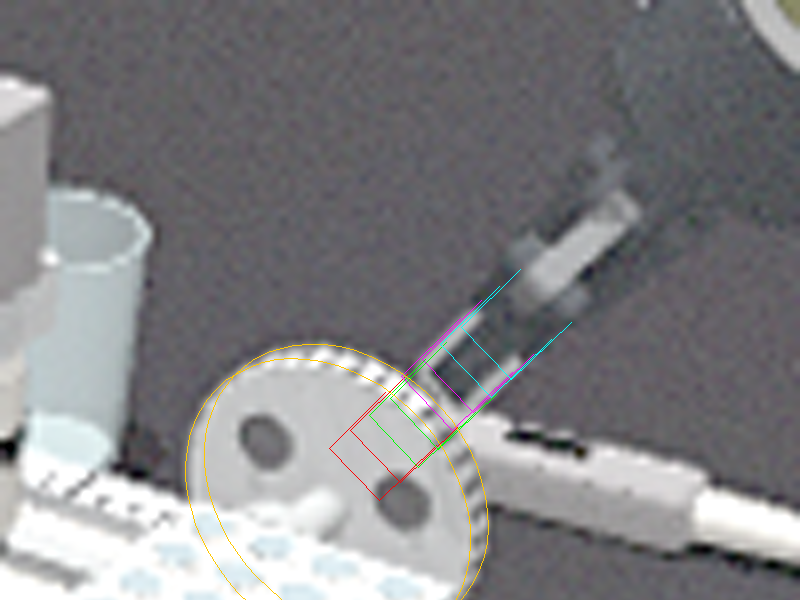

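View pics/ov6t.png

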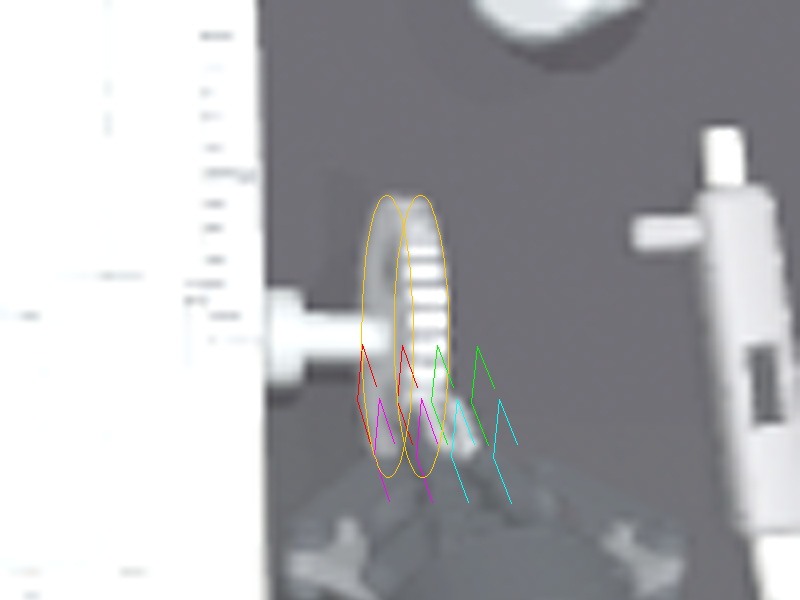

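Run:
```python
from plan import *
a=[load()]*3
emit(a+line(wheelpose(-.6,18),7),[20,40,40]+[40]*7)
```

```text
[[0.0,0.0,0.0,0.0,0.0,0.0,20],[0.0,0.0,0.0,0.0,0.0,0.0,40],[0.0,0.0,0.0,0.0,0.0,0.0,40],[0.0,0.0,4.6,0.0,0.0,0.0,40],[0.0,0.0,9.1,0.0,0.0,0.0,40]]
[[0.0,0.0,4.6,0.0,0.0,0.0,40],[0.0,0.0,9.2,0.0,0.0,0.0,40],[0.0,0.0,13.7,0.0,0.0,0.0,40],[0.0,0.0,18.3,0.0,0.0,0.0,40],[0.0,0.0,22.9,0.0,0.0,0.0,40]]
```

Emit:
{"method": "drive_tool", "body": {
  "moves": [
    [0.0, 0.0, 0.0, 0.0, 0.0, 0.0, 20],
    [0.0, 0.0, 0.0, 0.0, 0.0, 0.0, 40],
    [0.0, 0.0, 0.0, 0.0, 0.0, 0.0, 40],
    [0.0, 0.0, 4.6, 0.0, 0.0, 0.0, 40],
    [0.0, 0.0, 9.1, 0.0, 0.0, 0.0, 40]
  ]
}}

```text
time_s: 6.73
eef_pos: [0.5007, -0.1468, 0.0963]
tcp_rot: [[0.824, 0.043, 0.565], [0.036, -0.999, 0.024], [0.565, 0.001, -0.825]]
wrist_force: [0.3, -0.6, 0.7]
finger_gap: 0.466
```

Emit:
{"method": "drive_tool", "body": {
  "moves": [
    [0.0, 0.0, 4.6, 0.0, 0.0, 0.0, 40],
    [0.0, 0.0, 9.2, 0.0, 0.0, 0.0, 40],
    [0.0, 0.0, 13.7, 0.0, 0.0, 0.0, 40],
    [0.0, 0.0, 18.3, 0.0, 0.0, 0.0, 40],
    [0.0, 0.0, 22.9, 0.0, 0.0, 0.0, 40]
  ]
}}

```text
time_s: 7.15
eef_pos: [0.5135, -0.1458, 0.0767]
tcp_rot: [[0.825, 0.044, 0.564], [0.036, -0.999, 0.025], [0.564, -0.0, -0.826]]
wrist_force: [0.1, -0.3, -0.8]
finger_gap: 0.468
```

```bash
python3 z.py 7; python3 ov.py 7 20 0 38
```

```text
7.55 err mm [ 0.2 -0.5  0.8] F [-0.6 -0.3  0.2] tq [0.02 0.34 0.02] gap 0.471 q [-35.9 -24.7 136.8  30.4  43.8  33.8]
```

View pics/ov7s.png

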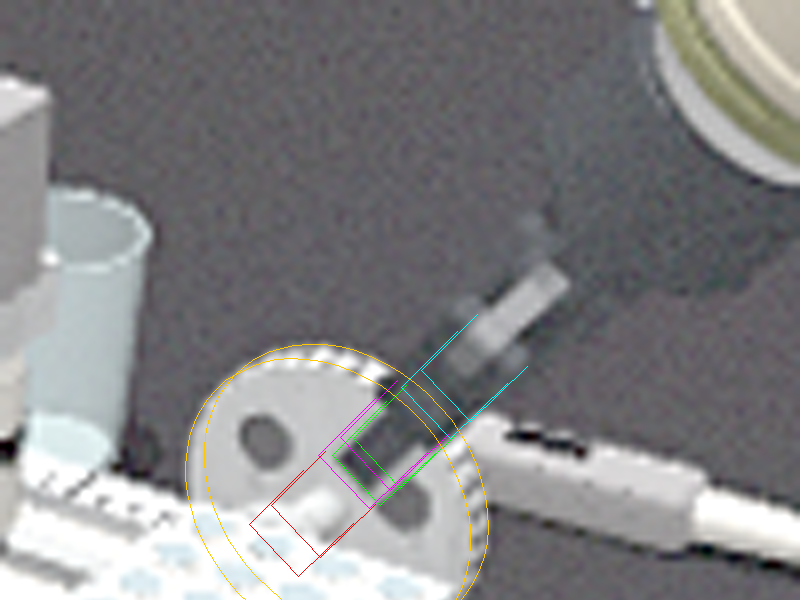

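View pics/ov7t.png

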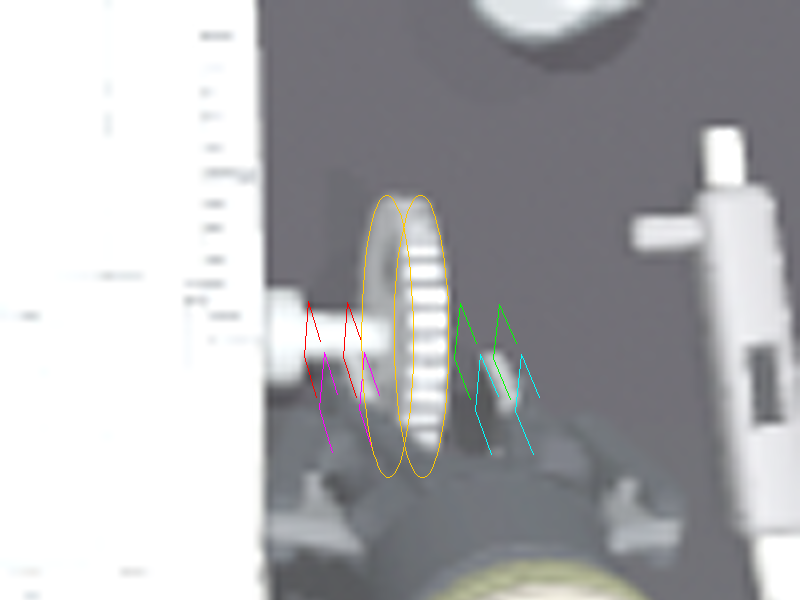

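Emit:
{"method": "drive_tool", "body": {
  "moves": [
    [0, 0, 0, 0, 0, 0, 28],
    [0, 0, 0, 0, 0, 0, 18],
    [0, 0, 0, 0, 0, 0, 8],
    [0, 0, 0, 0, 0, 0, 0],
    [0, 0, 0, 0, 0, 0, 0]
  ]
}}

```text
time_s: 8.07
eef_pos: [0.5132, -0.1455, 0.0777]
tcp_rot: [[0.825, 0.045, 0.564], [0.036, -0.999, 0.026], [0.564, -0.001, -0.825]]
wrist_force: [-8.1, 3.5, 7.0]
finger_gap: 0.128
```

```bash
python3 z.py 8 2
```

```text
8.2667 err mm [0.  0.2 0.8] F [-7.8  3.2  8.2] tq [0.52 0.69 0.28] gap 0.125 q [-35.9 -24.7 136.8  30.5  43.9  33.8]
```

View pics/z8.png

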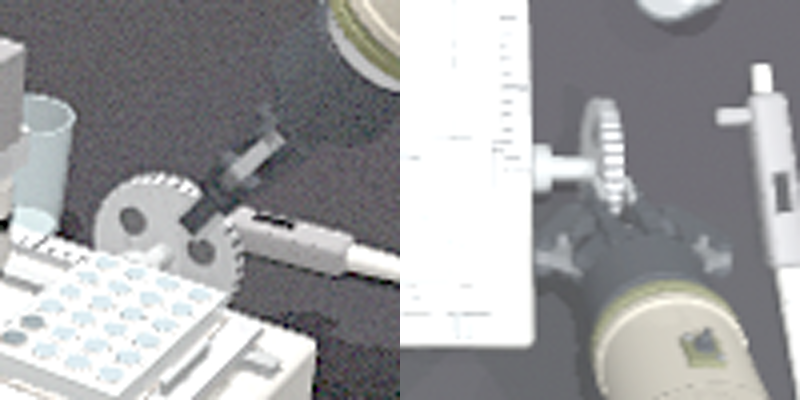

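Run:
```python
from plan import *
emit([wheelpose(f,18) for f in np.linspace(-.6,.5,16)[1:]],0)
```

```text
[[1.3,0.0,0.0,0.0,-0.073,0.0,0],[2.6,0.0,0.2,0.0,-0.147,0.0,0],[3.9,0.0,0.4,0.0,-0.22,0.0,0],[5.2,0.0,0.7,0.0,-0.293,0.0,0],[6.4,0.0,1.2,0.0,-0.367,0.0,0]]
[[1.3,0.0,0.0,0.0,-0.073,0.0,0],[2.6,0.0,0.2,0.0,-0.146,-0.001,0],[3.9,0.0,0.4,0.0,-0.22,-0.001,0],[5.2,0.0,0.7,0.0,-0.293,-0.001,0],[6.5,0.0,1.2,0.0,-0.366,-0.001,0]]
[[1.3,0.0,0.0,0.0,-0.074,0.0,0],[2.6,0.0,0.2,0.0,-0.147,0.0,0],[3.9,0.0,0.4,0.0,-0.22,0.0,0],[5.1,0.0,0.7,0.0,-0.294,0.0,0],[6.4,0.0,1.2,0.0,-0.367,0.0,0]]
```

Emit:
{"method": "drive_tool", "body": {
  "moves": [
    [1.3, 0.0, 0.0, 0.0, -0.073, 0.0, 0],
    [2.6, 0.0, 0.2, 0.0, -0.147, 0.0, 0]
  ]
}}

```text
time_s: 8.43
eef_pos: [0.5146, -0.1455, 0.0779]
tcp_rot: [[0.9, 0.041, 0.434], [0.037, -0.999, 0.019], [0.435, -0.001, -0.9]]
wrist_force: [6.4, 8.9, -7.1]
finger_gap: 0.125
```

```bash
python3 - <<'E'
from plan import *
a,b=wheelpose(-.453,18); json.dump(dict(p=a.tolist(),R=b.tolist()),open(F,"w"))
E
python3 z.py 9 1
```

```text
8.5333 err mm [-0.1  0.2  0.2] F [-16.6  -1.   12.7] tq [-0.25  2.02 -0.2 ] gap 0.125 q [-31.1 -18.2 128.8  18.5  49.2  46.7]
```

View pics/z9.png

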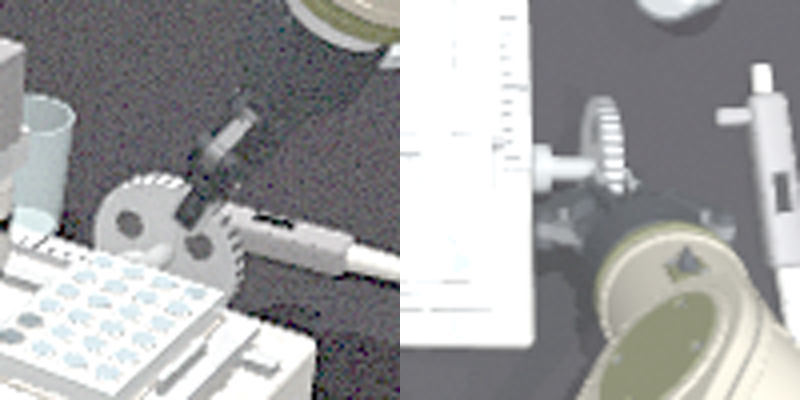

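```bash
python3 ov.py 9 6 38
```

```text
(no output)
```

View pics/ov9s.png

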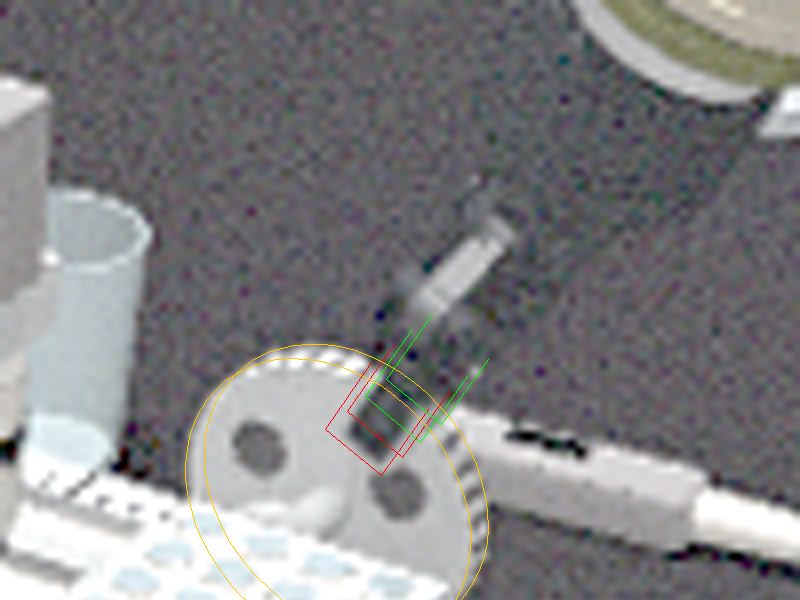

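Run:
```python
from plan import *
emit([wheelpose(f,18) for f in np.linspace(-.453,-.1,6)[1:]],0)
```

```text
[[1.3,0.0,0.0,0.0,-0.071,0.0,0],[2.5,0.0,0.2,0.0,-0.141,0.0,0],[3.8,0.0,0.4,0.0,-0.212,0.0,0],[5.0,0.0,0.7,0.0,-0.282,0.0,0],[6.2,0.0,1.1,0.0,-0.353,0.0,0]]
```

Emit:
{"method": "drive_tool", "body": {
  "moves": [
    [1.3, 0.0, 0.0, 0.0, -0.071, 0.0, 0],
    [2.5, 0.0, 0.2, 0.0, -0.141, 0.0, 0],
    [3.8, 0.0, 0.4, 0.0, -0.212, 0.0, 0],
    [5.0, 0.0, 0.7, 0.0, -0.282, 0.0, 0],
    [6.2, 0.0, 1.1, 0.0, -0.353, 0.0, 0]
  ]
}}

```text
time_s: 9.05
eef_pos: [0.5204, -0.1452, 0.0797]
tcp_rot: [[0.995, 0.044, 0.094], [0.044, -0.999, 0.005], [0.094, -0.001, -0.996]]
wrist_force: [-3.8, 2.7, -0.6]
finger_gap: 0.123
```

```bash
python3 z.py 10 2; python3 ov.py 10 6 38
```

```text
9.25 err mm [-0.2  0.2 -0.1] F [-2.9  0.1  2.2] tq [0.09 0.7  0.1 ] gap 0.12 q [-22.7  -0.3 108.8   2.7  66.5  63.7]
```

View pics/ov10s.png

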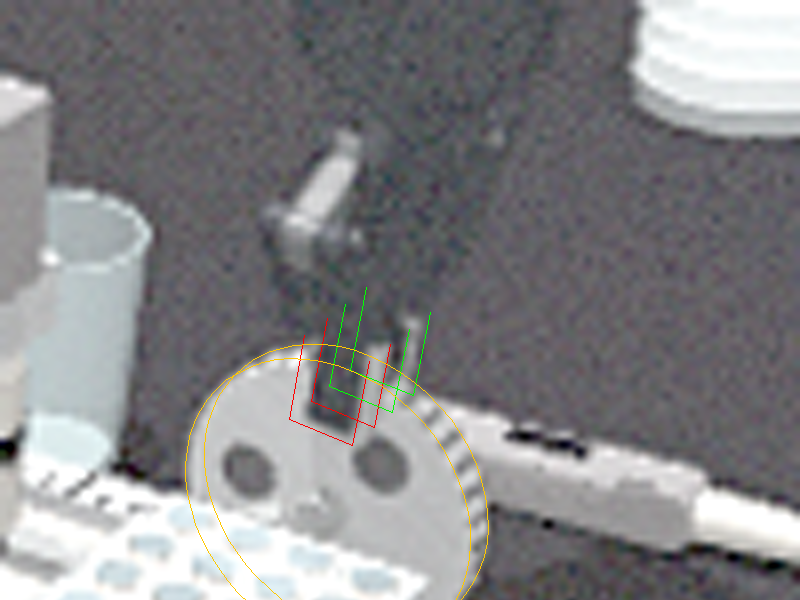

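View pics/ov10t.png

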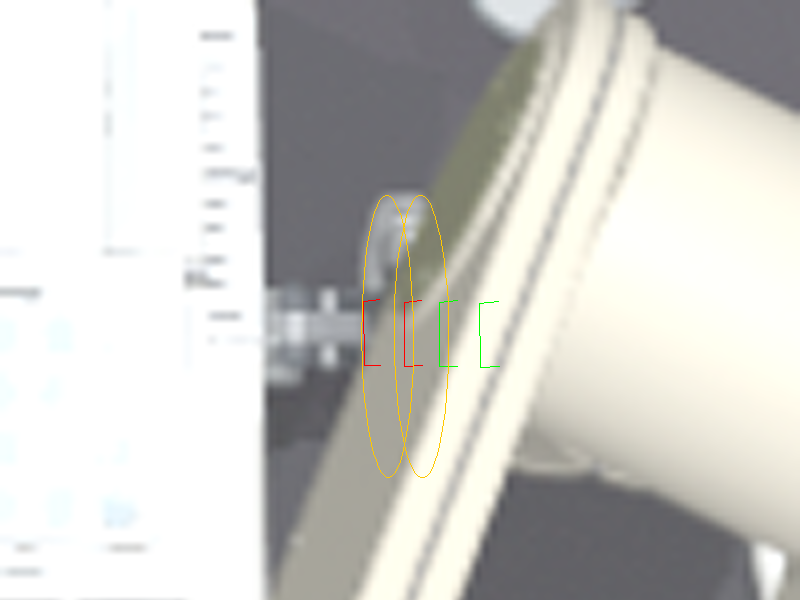

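Run:
```python
from plan import *
emit([wheelpose(f,18) for f in np.linspace(-.1,.5,9)[1:]]+[wheelpose(.5,18)]*2,0)
```

```text
[[1.4,0.0,0.1,0.0,-0.075,0.0,0],[2.7,0.0,0.2,0.0,-0.15,0.0,0],[4.0,0.0,0.5,0.0,-0.225,0.0,0],[5.3,0.0,0.8,0.0,-0.3,0.0,0],[6.6,0.0,1.3,0.0,-0.375,0.0,0]]
[[1.3,0.0,0.0,0.0,-0.075,0.0,0],[2.7,0.0,0.2,0.0,-0.15,0.0,0],[4.0,0.0,0.4,0.0,-0.225,0.0,0],[4.0,0.0,0.4,0.0,-0.225,0.0,0],[4.0,0.0,0.4,0.0,-0.225,0.0,0]]
```

Emit:
{"method": "drive_tool", "body": {
  "moves": [
    [1.4, 0.0, 0.1, 0.0, -0.075, 0.0, 0],
    [2.7, 0.0, 0.2, 0.0, -0.15, 0.0, 0],
    [4.0, 0.0, 0.5, 0.0, -0.225, 0.0, 0],
    [5.3, 0.0, 0.8, 0.0, -0.3, 0.0, 0],
    [6.6, 0.0, 1.3, 0.0, -0.375, 0.0, 0]
  ]
}}

```text
time_s: 9.77
eef_pos: [0.5271, -0.145, 0.0792]
tcp_rot: [[0.96, 0.044, -0.276], [0.042, -0.999, -0.011], [-0.276, -0.001, -0.961]]
wrist_force: [-5.4, 2.0, -1.8]
finger_gap: 0.125
```

Emit:
{"method": "drive_tool", "body": {
  "moves": [
    [1.3, 0.0, 0.0, 0.0, -0.075, 0.0, 0],
    [2.7, 0.0, 0.2, 0.0, -0.15, 0.0, 0],
    [4.0, 0.0, 0.4, 0.0, -0.225, 0.0, 0],
    [4.0, 0.0, 0.4, 0.0, -0.225, 0.0, 0],
    [4.0, 0.0, 0.4, 0.0, -0.225, 0.0, 0]
  ]
}}

```text
time_s: 10.18
eef_pos: [0.5312, -0.1447, 0.0768]
tcp_rot: [[0.875, 0.044, -0.482], [0.04, -0.999, -0.019], [-0.483, -0.002, -0.876]]
wrist_force: [-4.6, 1.5, -1.4]
finger_gap: 0.124
```

```bash
cat > st.py <<'E'
import cv2,numpy as np,sys
from h import *
n=sys.argv[1]
f=np.mean([robot.get_image("top")["img"].astype(float) for _ in range(6)],0)[:,:,::-1]
np.save(f"pics/st_{n}.npy",f)
a=f[195:255,300:340]; a=np.clip((a-60)/190,0,1)*255
cv2.imwrite(f"pics/st{n}.png",cv2.resize(a.astype(np.uint8),(400,600),interpolation=cv2.INTER_CUBIC))
E
python3 z.py 11 1;python3 st.py 11
python3 - <<'E'
import numpy as np,cv2
a=cv2.imread("pics/top0.png").astype(float); a=a[195:255,300:340]; a=np.clip((a-60)/190,0,1)*255
cv2.imwrite("pics/st0.png",cv2.resize(a.astype(np.uint8),(400,600),interpolation=cv2.INTER_CUBIC))
b=cv2.imread("pics/st11.png"); cv2.imwrite("pics/stc.png",np.hstack([cv2.imread("pics/st0.png"),b]))
E
```

```text
10.2833 err mm [-0.8  0.1 -0.9] F [-3.6  2.4 -4.2] tq [0.09 0.05 0.02] gap 0.122 q [-15.   34.6  71.8  -8.4 101.1  72.9]
```

View pics/stc.png

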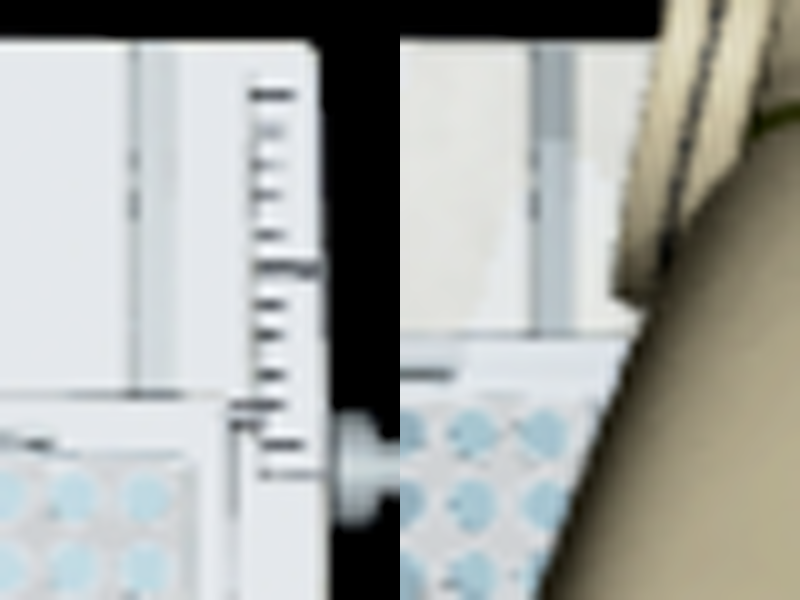

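View pics/z11.png

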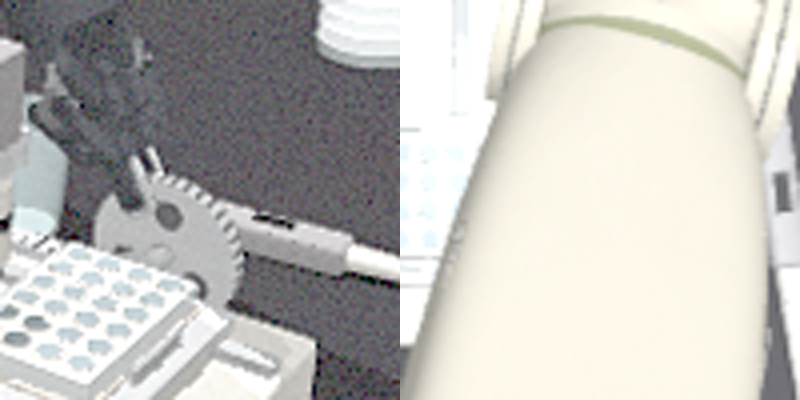

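Run:
```python
from plan import *
L=[load()]*2
L+=[wheelpose(.5,r) for r in np.linspace(18,62,6)[1:]]
L+=[wheelpose(f,62) for f in np.linspace(.5,-.6,13)[1:]]
L+=[wheelpose(-.6,r) for r in np.linspace(62,18,6)[1:]]
emit(L,[25,40]+[40]*(len(L)-2))
```

```text
[[0.0,0.0,0.0,0.0,0.0,0.0,25],[0.0,0.0,0.0,0.0,0.0,0.0,40],[0.0,0.0,-8.8,0.0,0.0,0.0,40],[0.0,0.0,-17.6,0.0,0.0,0.0,40],[0.0,0.0,-26.4,0.0,0.0,0.0,40]]
[[0.0,0.0,-8.8,0.0,0.0,0.0,40],[0.0,0.0,-17.6,0.0,0.0,0.0,40],[-5.7,0.0,-17.3,0.0,0.092,0.0,40],[-11.3,0.0,-16.6,0.0,0.183,0.0,40],[-16.8,0.0,-15.3,0.0,0.275,0.0,40]]
[[-5.7,0.0,0.3,0.0,0.092,0.0,40],[-11.3,0.0,1.1,0.0,0.183,0.0,40],[-16.9,0.0,2.4,0.0,0.275,0.0,40],[-22.3,0.0,4.1,0.0,0.367,0.0,40],[-27.5,0.0,6.4,0.0,0.458,0.0,40]]
[[-5.6,0.0,0.3,0.0,0.092,0.0,40],[-11.3,0.0,1.1,0.0,0.184,0.0,40],[-16.8,0.0,2.4,0.0,0.275,0.0,40],[-22.2,0.0,4.2,0.0,0.367,0.0,40],[-19.0,0.0,12.4,0.0,0.367,0.0,40]]
[[0.0,0.0,8.8,0.0,0.0,0.0,40],[0.0,0.0,17.6,0.0,0.0,0.0,40],[0.0,0.0,26.4,0.0,0.0,0.0,40],[0.0,0.0,35.2,0.0,0.0,0.0,40]]
```

Emit:
{"method": "drive_tool", "body": {
  "moves": [
    [0.0, 0.0, 0.0, 0.0, 0.0, 0.0, 25],
    [0.0, 0.0, 0.0, 0.0, 0.0, 0.0, 40],
    [0.0, 0.0, -8.8, 0.0, 0.0, 0.0, 40],
    [0.0, 0.0, -17.6, 0.0, 0.0, 0.0, 40],
    [0.0, 0.0, -26.4, 0.0, 0.0, 0.0, 40]
  ]
}}

```text
time_s: 11.0
eef_pos: [0.5461, -0.1449, 0.1036]
tcp_rot: [[0.878, 0.044, -0.477], [0.038, -0.999, -0.022], [-0.477, 0.001, -0.879]]
wrist_force: [0.1, -0.1, 0.2]
finger_gap: 0.466
```

Emit:
{"method": "drive_tool", "body": {
  "moves": [
    [0.0, 0.0, -8.8, 0.0, 0.0, 0.0, 40],
    [0.0, 0.0, -17.6, 0.0, 0.0, 0.0, 40],
    [-5.7, 0.0, -17.3, 0.0, 0.092, 0.0, 40],
    [-11.3, 0.0, -16.6, 0.0, 0.183, 0.0, 40],
    [-16.8, 0.0, -15.3, 0.0, 0.275, 0.0, 40]
  ]
}}

```text
time_s: 11.42
eef_pos: [0.5386, -0.145, 0.1231]
tcp_rot: [[0.975, 0.044, -0.219], [0.043, -0.999, -0.01], [-0.219, 0.0, -0.976]]
wrist_force: [-0.6, 0.2, 0.1]
finger_gap: 0.47
```

Emit:
{"method": "drive_tool", "body": {
  "moves": [
    [-5.7, 0.0, 0.3, 0.0, 0.092, 0.0, 40],
    [-11.3, 0.0, 1.1, 0.0, 0.183, 0.0, 40],
    [-16.9, 0.0, 2.4, 0.0, 0.275, 0.0, 40],
    [-22.3, 0.0, 4.1, 0.0, 0.367, 0.0, 40],
    [-27.5, 0.0, 6.4, 0.0, 0.458, 0.0, 40]
  ]
}}

```text
time_s: 11.83
eef_pos: [0.51, -0.1466, 0.1249]
tcp_rot: [[0.97, 0.044, 0.237], [0.043, -0.999, 0.008], [0.237, 0.002, -0.971]]
wrist_force: [0.2, -0.4, 0.9]
finger_gap: 0.47
```

Emit:
{"method": "drive_tool", "body": {
  "moves": [
    [-5.6, 0.0, 0.3, 0.0, 0.092, 0.0, 40],
    [-11.3, 0.0, 1.1, 0.0, 0.184, 0.0, 40],
    [-16.8, 0.0, 2.4, 0.0, 0.275, 0.0, 40],
    [-22.2, 0.0, 4.2, 0.0, 0.367, 0.0, 40],
    [-19.0, 0.0, 12.4, 0.0, 0.367, 0.0, 40]
  ]
}}

```text
time_s: 12.25
eef_pos: [0.4891, -0.1451, 0.1026]
tcp_rot: [[0.824, 0.043, 0.565], [0.034, -0.999, 0.026], [0.566, -0.002, -0.824]]
wrist_force: [-1.4, 0.9, -1.8]
finger_gap: 0.47
```

```bash
python3 z.py 12 1; python3 st.py 12
```

```text
12.35 err mm [-21.1  -1.1  28.6] F [1.3 0.3 0.4] tq [0.03 0.31 0.02] gap 0.47 q [-38.2 -32.3 138.6  28.7  50.   35.3]
```

View pics/st12.png

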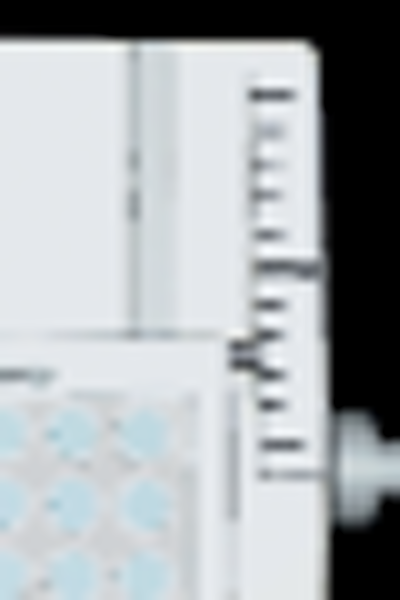

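View pics/z12.png

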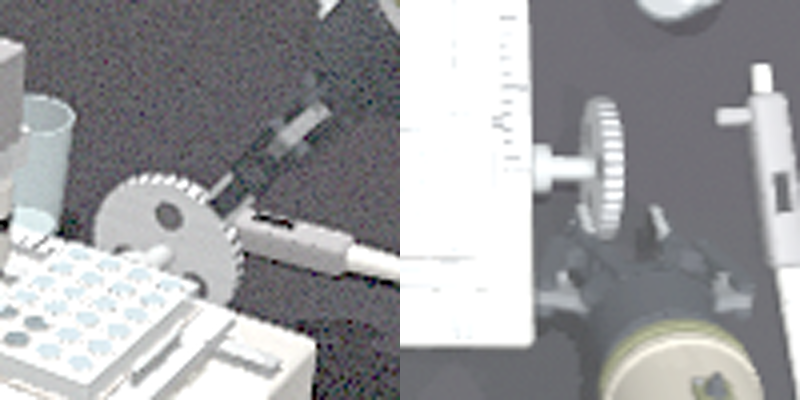

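Run:
```python
from plan import *
from h import *
T=cam(robot.get_image("top"))
def sx(u,v,z):
    X=ray_at(T,(300+(u+.5)/10-.5,195+(v+.5)/10-.5),Sz,z); d=X-np.array([*O,0]); return d@Sx*1e3,d@Sy*1e3
for z in(.070,.073):
  for v,l in((95,100),(195,70),(267,50),(335,30),(443,0)): print(z,l,np.round(sx(275,v,z),1))
for v in(415,353): print(v,np.round(sx(243,v,.086),1))
for v in(395,333): print("edge",v,np.round(sx(150,v,.082),1))
# predicted: pointer pixel row when at 50, relative to the 50 line row, same y
a=proj(T,W(55,-104,86)); b=proj(T,W(55,-112,71)); print((a-b)*10, a,b)
```

```text
0.07 100 [ 106.5 -110.4]
0.07 70 [  77.1 -109.9]
0.07 50 [  56.2 -109.6]
0.07 30 [  36.6 -109.3]
0.07 0 [   5.7 -108.9]
0.073 100 [ 105.8 -110. ]
0.073 70 [  76.6 -109.6]
0.073 50 [  55.7 -109.2]
0.073 30 [  36.1 -108.9]
0.073 0 [   5.4 -108.5]
415 [ 11.5 -97.9]
353 [ 29.  -98.2]
edge 395 [ 17.3 -72.4]
edge 333 [ 34.9 -72.6]
[-21.35787058  -9.11207012] [325.79412769 220.7084338 ] [327.92991474 221.61964081]
```

Run:
```python
from plan import *
emit([load()]*4+[wheelpose(f,18) for f in np.linspace(-.6,.5,16)[1:]]+[wheelpose(.5,18)],[20,10,0,0]+[0]*16)
```

```text
[[0.0,0.0,0.0,0.0,0.0,0.0,20],[0.0,0.0,0.0,0.0,0.0,0.0,10],[0.0,0.0,0.0,0.0,0.0,0.0,0],[0.0,0.0,0.0,0.0,0.0,0.0,0],[1.3,0.0,0.0,0.0,-0.073,0.0,0]]
[[1.3,0.0,0.1,0.0,-0.074,0.0,0],[2.6,0.0,0.2,0.0,-0.147,0.0,0],[3.9,0.0,0.5,0.0,-0.22,0.0,0],[5.2,0.0,0.8,0.0,-0.294,0.0,0],[6.4,0.0,1.2,0.0,-0.367,0.0,0]]
[[1.4,0.0,0.0,0.0,-0.073,0.0,0],[2.7,0.0,0.2,0.0,-0.147,0.0,0],[4.0,0.0,0.4,0.0,-0.22,0.0,0],[5.2,0.0,0.8,0.0,-0.293,0.0,0],[6.5,0.0,1.2,0.0,-0.367,0.0,0]]
[[1.3,0.0,0.0,0.0,-0.073,0.0,0],[2.6,0.0,0.2,0.0,-0.146,0.0,0],[3.9,0.0,0.4,0.0,-0.22,0.0,0],[5.2,0.0,0.8,0.0,-0.293,0.0,0],[5.2,0.0,0.8,0.0,-0.293,0.0,0]]
```

Emit:
{"method": "drive_tool", "body": {
  "moves": [
    [0.0, 0.0, 8.8, 0.0, 0.0, 0.0, 40],
    [0.0, 0.0, 17.6, 0.0, 0.0, 0.0, 40],
    [0.0, 0.0, 26.4, 0.0, 0.0, 0.0, 40],
    [0.0, 0.0, 35.2, 0.0, 0.0, 0.0, 40]
  ]
}}

```text
time_s: 13.03
eef_pos: [0.5141, -0.1459, 0.0774]
tcp_rot: [[0.825, 0.045, 0.564], [0.037, -0.999, 0.025], [0.565, 0.0, -0.825]]
wrist_force: [-0.3, -0.2, 0.1]
finger_gap: 0.465
```

Emit:
{"method": "drive_tool", "body": {
  "moves": [
    [0, 0, 0, 0, 0, 0, 0],
    [0, 0, 0, 0, 0, 0, 0],
    [0, 0, 0, 0, 0, 0, 0],
    [0, 0, 0, 0, 0, 0, 0],
    [1.3, 0.0, 0.0, 0.0, -0.073, 0.0, 0]
  ]
}}

```text
time_s: 13.45
eef_pos: [0.5129, -0.1456, 0.0769]
tcp_rot: [[0.864, 0.042, 0.503], [0.036, -0.999, 0.022], [0.503, -0.001, -0.864]]
wrist_force: [19.8, 8.0, -20.3]
finger_gap: 0.126
```

Emit:
{"method": "drive_tool", "body": {
  "moves": [
    [1.3, 0.0, 0.1, 0.0, -0.074, 0.0, 0],
    [2.6, 0.0, 0.2, 0.0, -0.147, 0.0, 0],
    [3.9, 0.0, 0.5, 0.0, -0.22, 0.0, 0],
    [5.2, 0.0, 0.8, 0.0, -0.294, 0.0, 0],
    [6.4, 0.0, 1.2, 0.0, -0.367, 0.0, 0]
  ]
}}

```text
time_s: 13.87
eef_pos: [0.5194, -0.1452, 0.0795]
tcp_rot: [[0.987, 0.043, 0.154], [0.042, -0.999, 0.007], [0.154, -0.0, -0.988]]
wrist_force: [0.4, 4.8, -8.9]
finger_gap: 0.127
```

Emit:
{"method": "drive_tool", "body": {
  "moves": [
    [1.4, 0.0, 0.0, 0.0, -0.073, 0.0, 0],
    [2.7, 0.0, 0.2, 0.0, -0.147, 0.0, 0],
    [4.0, 0.0, 0.4, 0.0, -0.22, 0.0, 0],
    [5.2, 0.0, 0.8, 0.0, -0.293, 0.0, 0],
    [6.5, 0.0, 1.2, 0.0, -0.367, 0.0, 0]
  ]
}}

```text
time_s: 14.28
eef_pos: [0.526, -0.1449, 0.0796]
tcp_rot: [[0.976, 0.043, -0.211], [0.042, -0.999, -0.008], [-0.211, -0.001, -0.977]]
wrist_force: [-4.2, 1.4, -7.4]
finger_gap: 0.127
```

Emit:
{"method": "drive_tool", "body": {
  "moves": [
    [1.3, 0.0, 0.0, 0.0, -0.073, 0.0, 0],
    [2.6, 0.0, 0.2, 0.0, -0.146, 0.0, 0],
    [3.9, 0.0, 0.4, 0.0, -0.22, 0.0, 0],
    [5.2, 0.0, 0.8, 0.0, -0.293, 0.0, 0],
    [5.2, 0.0, 0.8, 0.0, -0.293, 0.0, 0]
  ]
}}

```text
time_s: 14.7
eef_pos: [0.5315, -0.1447, 0.0768]
tcp_rot: [[0.872, 0.044, -0.487], [0.039, -0.999, -0.021], [-0.488, -0.001, -0.873]]
wrist_force: [-7.8, 1.5, 1.6]
finger_gap: 0.126
```

```bash
python3 z.py 13 1
python3 - <<'E'
from plan import *
L=[load()]*2
L+=[wheelpose(.5,r) for r in np.linspace(18,62,6)[1:]]
L+=[wheelpose(f,62) for f in np.linspace(.5,-.6,13)[1:]]
emit(L,[25,40]+[40]*(len(L)-2))
E
```

```text
14.8 err mm [-0.7  0.1 -0.7] F [-4.2  2.4 -4.9] tq [ 0.23  0.17 -0.15] gap 0.125 q [-14.9  34.8  71.6  -8.4 101.3  72.9]
[[0.0,0.0,0.0,0.0,0.0,0.0,25],[0.0,0.0,0.0,0.0,0.0,0.0,40],[0.0,0.0,-8.8,0.0,0.0,0.0,40],[0.0,0.0,-17.6,0.0,0.0,0.0,40],[0.0,0.0,-26.4,0.0,0.0,0.0,40]]
[[0.0,0.0,-8.8,0.0,0.0,0.0,40],[0.0,0.0,-17.6,0.0,0.0,0.0,40],[-5.7,0.0,-17.4,0.0,0.092,0.0,40],[-11.3,0.0,-16.6,0.0,0.183,0.0,40],[-16.8,0.0,-15.3,0.0,0.275,0.0,40]]
[[-5.7,0.0,0.2,0.0,0.092,0.0,40],[-11.3,0.0,1.0,0.0,0.183,0.0,40],[-16.9,0.0,2.3,0.0,0.275,0.0,40],[-22.3,0.0,4.1,0.0,0.367,0.0,40],[-27.5,0.0,6.4,0.0,0.458,0.0,40]]
[[-5.6,0.0,0.3,0.0,0.092,0.0,40],[-11.3,0.0,1.0,0.0,0.184,0.0,40],[-16.8,0.0,2.3,0.0,0.275,0.0,40],[-22.2,0.0,4.1,0.0,0.367,0.0,40]]
```

Emit:
{"method": "drive_tool", "body": {
  "moves": [
    [0.0, 0.0, 0.0, 0.0, 0.0, 0.0, 25],
    [0.0, 0.0, 0.0, 0.0, 0.0, 0.0, 40],
    [0.0, 0.0, -8.8, 0.0, 0.0, 0.0, 40],
    [0.0, 0.0, -17.6, 0.0, 0.0, 0.0, 40],
    [0.0, 0.0, -26.4, 0.0, 0.0, 0.0, 40]
  ]
}}

```text
time_s: 15.22
eef_pos: [0.5456, -0.1449, 0.1033]
tcp_rot: [[0.878, 0.043, -0.477], [0.038, -0.999, -0.021], [-0.478, 0.001, -0.878]]
wrist_force: [0.1, 0.2, 1.0]
finger_gap: 0.47
```

Emit:
{"method": "drive_tool", "body": {
  "moves": [
    [0.0, 0.0, -8.8, 0.0, 0.0, 0.0, 40],
    [0.0, 0.0, -17.6, 0.0, 0.0, 0.0, 40],
    [-5.7, 0.0, -17.4, 0.0, 0.092, 0.0, 40],
    [-11.3, 0.0, -16.6, 0.0, 0.183, 0.0, 40],
    [-16.8, 0.0, -15.3, 0.0, 0.275, 0.0, 40]
  ]
}}

```text
time_s: 15.63
eef_pos: [0.5385, -0.145, 0.1231]
tcp_rot: [[0.975, 0.044, -0.219], [0.043, -0.999, -0.01], [-0.219, 0.0, -0.976]]
wrist_force: [0.4, -0.5, 0.1]
finger_gap: 0.464
```

Emit:
{"method": "drive_tool", "body": {
  "moves": [
    [-5.7, 0.0, 0.2, 0.0, 0.092, 0.0, 40],
    [-11.3, 0.0, 1.0, 0.0, 0.183, 0.0, 40],
    [-16.9, 0.0, 2.3, 0.0, 0.275, 0.0, 40],
    [-22.3, 0.0, 4.1, 0.0, 0.367, 0.0, 40],
    [-27.5, 0.0, 6.4, 0.0, 0.458, 0.0, 40]
  ]
}}

```text
time_s: 16.05
eef_pos: [0.51, -0.1467, 0.1249]
tcp_rot: [[0.97, 0.044, 0.237], [0.043, -0.999, 0.008], [0.237, 0.002, -0.971]]
wrist_force: [-0.4, -0.0, 0.8]
finger_gap: 0.468
```

Emit:
{"method": "drive_tool", "body": {
  "moves": [
    [-5.6, 0.0, 0.3, 0.0, 0.092, 0.0, 40],
    [-11.3, 0.0, 1.0, 0.0, 0.184, 0.0, 40],
    [-16.8, 0.0, 2.3, 0.0, 0.275, 0.0, 40],
    [-22.2, 0.0, 4.1, 0.0, 0.367, 0.0, 40]
  ]
}}

```text
time_s: 16.38
eef_pos: [0.4893, -0.1478, 0.1157]
tcp_rot: [[0.821, 0.044, 0.57], [0.038, -0.999, 0.022], [0.57, 0.003, -0.822]]
wrist_force: [0.6, 0.9, 0.0]
finger_gap: 0.468
```

```bash
python3 st.py 14
python3 - <<'E'
from plan import *
emit(line(wheelpose(-.6,18),5),40)
E
```

```text
[[0.0,0.0,8.8,0.0,0.0,0.0,40],[0.0,0.0,17.6,0.0,0.0,0.0,40],[0.0,0.0,26.4,0.0,0.0,0.0,40],[0.0,0.0,35.2,0.0,0.0,0.0,40],[0.0,0.0,44.0,0.0,0.0,0.0,40]]
```

View pics/st14.png

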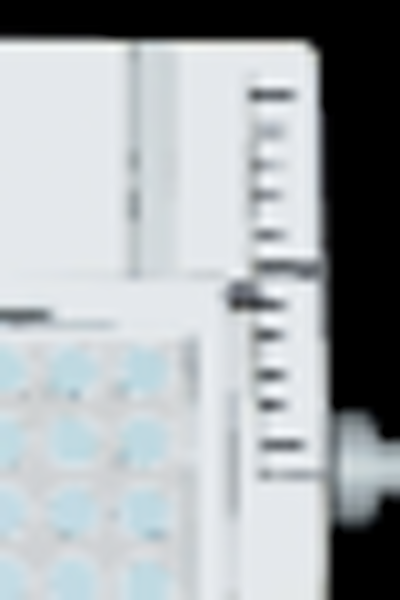

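Emit:
{"method": "drive_tool", "body": {
  "moves": [
    [0.0, 0.0, 8.8, 0.0, 0.0, 0.0, 40],
    [0.0, 0.0, 17.6, 0.0, 0.0, 0.0, 40],
    [0.0, 0.0, 26.4, 0.0, 0.0, 0.0, 40],
    [0.0, 0.0, 35.2, 0.0, 0.0, 0.0, 40],
    [0.0, 0.0, 44.0, 0.0, 0.0, 0.0, 40]
  ]
}}

```text
time_s: 17.1
eef_pos: [0.5161, -0.1466, 0.0795]
tcp_rot: [[0.824, 0.046, 0.565], [0.039, -0.999, 0.024], [0.565, 0.002, -0.825]]
wrist_force: [-0.7, 0.1, -0.5]
finger_gap: 0.466
```

Emit:
{"method": "drive_tool", "body": {
  "moves": [
    [0, 0, 0, 0, 0, 0, 0],
    [0, 0, 0, 0, 0, 0, 0],
    [0, 0, 0, 0, 0, 0, 0],
    [0, 0, 0, 0, 0, 0, 0],
    [0, 0, 0, 0, 0, 0, 0]
  ]
}}

```text
time_s: 17.52
eef_pos: [0.5143, -0.1455, 0.0788]
tcp_rot: [[0.824, 0.045, 0.565], [0.036, -0.999, 0.026], [0.566, -0.001, -0.825]]
wrist_force: [8.7, 6.6, -4.2]
finger_gap: 0.127
```

Run:
```python
from plan import *
from workcell import robot
print(robot.sense()["eef_pos"],robot.sense()["wrist_force"])
emit([wheelpose(f,18) for f in np.linspace(-.6,0,9)[1:]]+[wheelpose(0,18)]*2,0)
```

```text
[ 0.51432769 -0.14550884  0.07875733] [ 8.72636809  6.63081769 -4.18399451]
[[1.3,0.0,0.1,0.0,-0.075,0.0,0],[2.7,0.0,0.2,0.0,-0.15,0.0,0],[4.0,0.0,0.5,0.0,-0.225,0.0,0],[5.3,0.0,0.8,0.0,-0.3,0.0,0],[6.6,0.0,1.3,0.0,-0.375,0.0,0]]
[[1.3,0.0,0.0,0.0,-0.075,0.0,0],[2.7,0.0,0.2,0.0,-0.15,0.0,0],[4.0,0.0,0.4,0.0,-0.225,0.0,0],[4.0,0.0,0.4,0.0,-0.225,0.0,0],[4.0,0.0,0.4,0.0,-0.225,0.0,0]]
```

Emit:
{"method": "drive_tool", "body": {
  "moves": [
    [1.3, 0.0, 0.1, 0.0, -0.075, 0.0, 0],
    [2.7, 0.0, 0.2, 0.0, -0.15, 0.0, 0],
    [4.0, 0.0, 0.5, 0.0, -0.225, 0.0, 0],
    [5.3, 0.0, 0.8, 0.0, -0.3, 0.0, 0],
    [6.6, 0.0, 1.3, 0.0, -0.375, 0.0, 0]
  ]
}}

```text
time_s: 17.93
eef_pos: [0.5194, -0.1453, 0.0801]
tcp_rot: [[0.975, 0.043, 0.219], [0.042, -0.999, 0.009], [0.219, 0.0, -0.976]]
wrist_force: [3.1, 4.7, -9.1]
finger_gap: 0.124
```

Emit:
{"method": "drive_tool", "body": {
  "moves": [
    [1.3, 0.0, 0.0, 0.0, -0.075, 0.0, 0],
    [2.7, 0.0, 0.2, 0.0, -0.15, 0.0, 0],
    [4.0, 0.0, 0.4, 0.0, -0.225, 0.0, 0],
    [4.0, 0.0, 0.4, 0.0, -0.225, 0.0, 0],
    [4.0, 0.0, 0.4, 0.0, -0.225, 0.0, 0]
  ]
}}

```text
time_s: 18.35
eef_pos: [0.5237, -0.145, 0.0803]
tcp_rot: [[0.999, 0.045, -0.002], [0.045, -0.999, 0.0], [-0.002, -0.001, -1.0]]
wrist_force: [-1.2, 2.8, -2.2]
finger_gap: 0.128
```

```bash
python3 st.py 15
python3 - <<'E'
import numpy as np,cv2
im={0:cv2.imread("pics/top0.png").astype(float)}
for k in(12,14,15): im[k]=np.load(f"pics/st_{k}.npy")
np.set_printoptions(linewidth=200,precision=0,suppress=True)
for k,f in im.items():
    print(k); print(f[212:242,322:328].mean(2).T.round())
cv2.imwrite("pics/stc2.png",np.hstack([cv2.imread("pics/st14.png"),cv2.imread("pics/st15.png")]))
E
```

```text
0
[[233. 233. 233. 233. 233. 233. 233. 233. 233. 233. 233. 233. 233. 233. 233. 233. 233. 233. 233. 233. 233. 233. 224. 215. 212. 208. 211. 213. 215. 215.]
 [233. 233. 233. 233. 233. 233. 233. 233. 233. 233. 233. 233. 233. 233. 233. 233. 233. 233. 233. 233. 233. 233. 233. 161. 205. 132. 180. 189. 193. 194.]
 [217. 216. 217. 217. 218. 224. 225. 225. 222. 222. 222. 222. 222. 222. 222. 222. 221. 222. 221. 224. 224. 225. 225. 156. 205. 149. 214. 232. 233. 233.]
 [194. 198. 160. 193. 202. 218. 183. 216. 215. 170. 186. 211. 213. 170. 208. 198. 164. 191. 195. 204. 180. 203. 206. 141. 192. 151. 185. 215. 225. 226.]
 [229. 233. 168. 228. 233. 233. 150. 227. 233. 136. 182. 230. 233. 136. 226. 223. 126. 212. 221. 220. 134. 213. 220. 136. 199. 194. 218. 158. 215. 220.]
 [230. 233. 184. 229. 233. 233. 169. 228. 233. 136. 185. 230. 233. 141. 227. 233. 151. 227. 233. 233. 137. 226. 233. 143. 227. 233. 233. 140. 227. 233.]]
12
[[233. 233. 233. 233. 233. 233. 233. 233. 233. 233. 233. 233. 233. 233. 233. 233. 226. 212. 219. 214. 225. 227. 220. 219. 219. 219. 215. 215. 215. 215.]
 [233. 233. 233. 233. 2
[... 1886 characters left out ...]
. 216. 216. 221. 222. 223. 223. 221. 221. 222. 207. 207. 208. 209. 196. 195. 194. 195.]
 [216. 216. 215. 215. 216. 224. 225. 202. 180. 111. 138. 216. 222. 222. 222. 222. 221. 222. 222. 218. 218. 219. 219. 231. 232. 233. 233. 233. 233. 233.]
 [189. 194. 158. 189. 195. 215. 182. 187. 191. 115. 145. 207. 214. 170. 205. 196. 163. 189. 193. 192. 164. 190. 194. 203. 223. 226. 226. 219. 225. 226.]
 [225. 230. 164. 225. 230. 230. 144. 215. 222. 124. 181. 230. 233. 136. 223. 219. 118. 208. 217. 217. 124. 208. 217. 122. 213. 221. 220. 158. 215. 221.]
 [228. 232. 182. 228. 231. 231. 162. 227. 232. 135. 184. 230. 233. 141. 224. 230. 144. 224. 231. 230. 127. 223. 230. 133. 226. 233. 233. 140. 227. 233.]]
```

View pics/stc2.png

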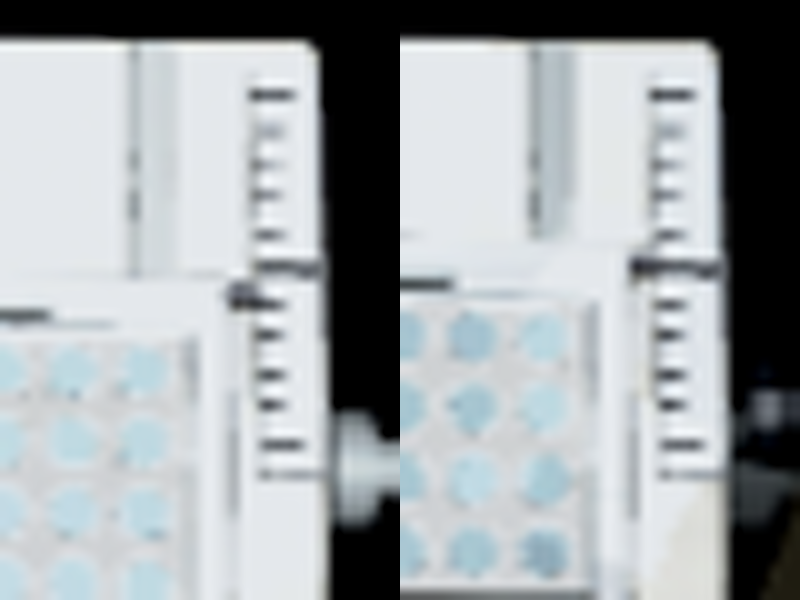

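Run:
```python
from plan import *
emit([wheelpose(f,18) for f in (.045,.09,.135,.135,.135)],0)
```

```text
[[0.8,0.0,0.1,0.0,-0.045,0.0,0],[1.6,0.0,0.1,0.0,-0.09,0.0,0],[2.4,0.0,0.2,0.0,-0.135,0.0,0],[2.4,0.0,0.2,0.0,-0.135,0.0,0],[2.4,0.0,0.2,0.0,-0.135,0.0,0]]
```

Emit:
{"method": "drive_tool", "body": {
  "moves": [
    [0.8, 0.0, 0.1, 0.0, -0.045, 0.0, 0],
    [1.6, 0.0, 0.1, 0.0, -0.09, 0.0, 0],
    [2.4, 0.0, 0.2, 0.0, -0.135, 0.0, 0],
    [2.4, 0.0, 0.2, 0.0, -0.135, 0.0, 0],
    [2.4, 0.0, 0.2, 0.0, -0.135, 0.0, 0]
  ]
}}

```text
time_s: 19.07
eef_pos: [0.526, -0.145, 0.0801]
tcp_rot: [[0.99, 0.044, -0.134], [0.043, -0.999, -0.005], [-0.134, -0.001, -0.991]]
wrist_force: [1.7, 5.0, -7.6]
finger_gap: 0.127
```

```bash
python3 st.py 16; python3 z.py 16 1
python3 - <<'E'
import numpy as np,cv2
np.set_printoptions(linewidth=200,precision=0,suppress=True)
for k in(16,):
    f=np.load(f"pics/st_{k}.npy")
    print(f[212:228,322:329].mean(2).T.round())
E
```

```text
19.4667 err mm [0.1 0.1 0.3] F [ 3.7  5.3 -9.4] tq [ 0.92 -0.99 -0.04] gap 0.122 q [-18.9  12.8  94.8  -2.8  79.6  69.3]
[[233. 233. 233. 233. 233. 233. 224. 216. 214. 209. 212. 212. 222. 223. 222. 224.]
 [233. 233. 233. 233. 233. 233. 232. 162. 143. 117. 137. 181. 214. 216. 216. 221.]
 [217. 217. 217. 216. 218. 224. 224. 158. 142. 124. 140. 216. 222. 222. 222. 222.]
 [194. 198. 160. 193. 202. 218. 183. 173. 158. 114. 143. 204. 211. 168. 205. 196.]
 [229. 233. 168. 228. 233. 233. 150. 215. 208. 121. 177. 226. 230. 126. 223. 219.]
 [230. 233. 185. 229. 233. 233. 169. 228. 231. 133. 182. 228. 231. 131. 224. 231.]
 [230. 232. 218. 230. 233. 233. 205. 230. 233. 134. 186. 228. 230. 182. 226. 230.]]
```

View pics/st16.png

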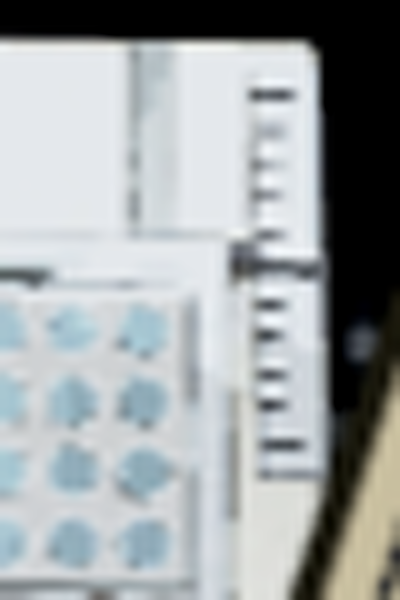

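View pics/z16.png

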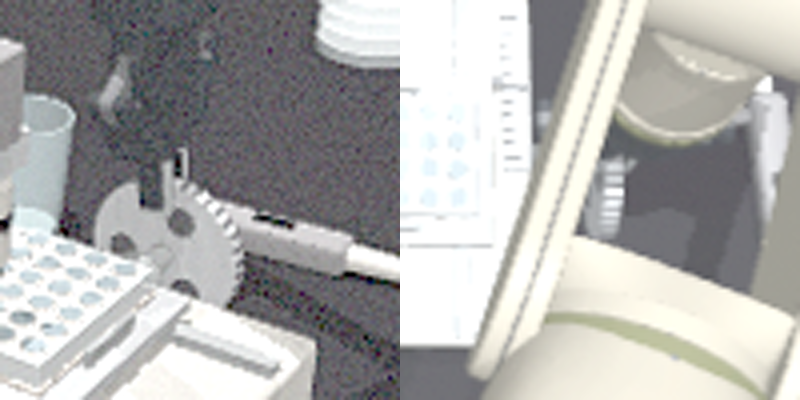

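Run:
```python
import numpy as np,cv2
from scipy.optimize import least_squares
im={0:cv2.imread("pics/top0.png").astype(float)}
for k in(12,14,16): im[k]=np.load(f"pics/st_{k}.npy")
rows={0:(233,240),12:(227,234),14:(221,228),16:(217,222)}
D={k:(np.arange(a,b),224-im[k][a:b,324].mean(1)) for k,(a,b) in rows.items()}
def box(r,a,b): return np.clip(np.minimum(r+.5,b)-np.maximum(r-.5,a),0,1)
def model(r,c,w,A,h,B):
    return A*(box(r,c-1.06,c+1.06)-box(r,c-w/2,c+w/2))+B*box(r,c+1.06,c+1.06+h)
def res(p):
    w,A,h,B=p[:4]; return np.concatenate([D[k][1]-model(D[k][0],c,w,A,h,B) for k,c in zip(D,p[4:])])
best=min((least_squares(res,[w,110,h,100,236+a,230+b,224+c,220+c],bounds=([.1,60,0,0]+[235,229,223,219],[1.2,180,.6,180]+[237,231,225,221])) for w in(.3,.7) for h in(.1,.3) for a in(-.2,.2) for b in(-.2,.2) for c in(-.2,.2)),key=lambda s:s.cost)
print(best.x.round(2),best.cost,best.fun.round(0))
```

```text
[  0.44  87.56   0.48 166.86 235.72 229.69 223.51 219.51] 1608.7213848492142 [ -1.  -1.  -6. -30. -30.  10.  -8.   2.   5.  11.   1.   1.   8.  -1.
   2.  -2.  -3.  15.  16.   9.   3.  -0.  -4.  -3.  14.  13.]
```

Run:
```python
import numpy as np,cv2
f=np.mean([__import__("workcell").robot.get_image("top")["img"].astype(float) for _ in range(4)],0)[:,:,::-1]
np.save("pics/top_17.npy",f)
a=f[190:295,225:345]; a=np.clip((a-120)/125,0,1)*255
cv2.imwrite("pics/t17.png",cv2.resize(a.astype(np.uint8),None,fx=5.7,fy=5.7,interpolation=cv2.INTER_CUBIC))
```

```text
(no output)
```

View pics/t17.png

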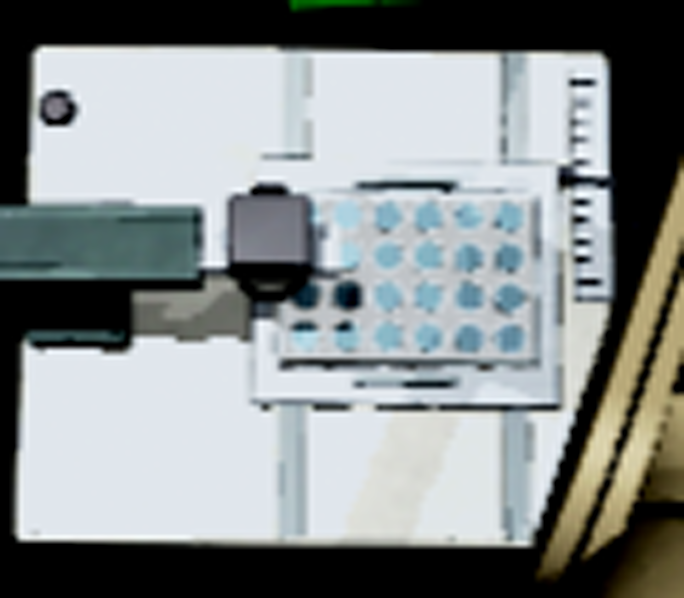

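Run:
```python
import numpy as np
from plan import *
from h import *
T=cam(robot.get_image("top"))
f=np.load("pics/top_17.npy").mean(2)
np.set_printoptions(linewidth=220,precision=0,suppress=True)
print("base top rows194-204", f[194:204,280:312:4].T)
print("car top rows214-224", f[214:224,278:318:5].T)
print("plate rows 219..", f[219:228,283:320:6].T)
print("plate bottom 248..", f[248:265,278:320:6].T)
print("base bottom", f[280:290,240:312:10].T)
```

```text
base top rows194-204 [[ 39.  41.  41.  38. 153. 228. 233. 233. 233. 233.]
 [ 33.  40.  42.  41. 148. 228. 233. 233. 233. 233.]
 [ 40.  41.  41.  38. 142. 228. 233. 233. 233. 233.]
 [ 38.  40.  41.  41. 125. 228. 233. 233. 233. 233.]
 [ 41.  41.  41.  38.  94. 226. 233. 233. 233. 233.]
 [ 38.  37.  38.  38.  89. 222. 233. 233. 233. 233.]
 [ 38.  37.  37.  38.  82. 214. 232. 233. 233. 233.]
 [ 38.  37.  38.  38.  80. 214. 232. 233. 233. 233.]]
car top rows214-224 [[215. 215. 215. 172. 228. 233. 233. 233. 233. 227.]
 [233. 233. 233. 233. 233. 233. 233. 233. 233. 217.]
 [233. 233. 233. 233. 233. 233. 231. 224. 154. 197.]
 [233. 233. 233. 233. 230. 233. 229. 210. 138. 215.]
 [233. 233. 233. 233. 227. 232. 233. 210. 128. 212.]
 [233. 233. 233. 233. 224. 232. 232. 209. 137. 144.]
 [233. 233. 233. 233. 221. 230. 232. 230. 233. 211.]
 [183. 179. 180. 202. 194. 230. 233. 232. 231. 208.]]
plate rows 219.. [[233. 233. 233. 233. 217. 231. 221. 220. 224.]
 [233. 231. 224. 154. 196. 224. 217. 218. 222.]
 [233. 229. 209. 134. 214. 232. 224. 220. 214.]
 [232. 232. 209. 127. 212. 225. 210. 210. 204.]

[... 517 characters left out ...]
[208. 207. 211. 221. 217. 160. 192. 215. 194. 125. 216. 223. 218. 140. 219. 226. 226.]
 [188. 187. 187. 189. 214. 176. 190. 219. 221. 221. 225. 227. 225. 140. 219. 232. 232.]
 [186. 186. 186. 199. 219. 187. 200. 219. 220. 220. 230. 232. 227. 137. 196. 206. 206.]]
base bottom [[233. 233. 233. 233. 228. 129.  47.  38.  39.  39.]
 [233. 233. 233. 233. 231. 141.  53.  38.  40.  38.]
 [233. 233. 233. 233. 221. 156.  63.  35.  36.  36.]
 [233. 233. 233. 233. 224. 179.  75.  34.  36.  36.]
 [233. 233. 233. 233. 224. 190.  82.  36.  36.  37.]
 [227. 228. 228. 228. 216. 186.  83.  31.  35.  36.]
 [233. 232. 232. 232. 225. 200.  95.  33.  34.  36.]
 [232. 232. 232. 232. 228. 210. 101.  36.  38.  40.]]
```

```bash
python3 - <<'E'
import numpy as np
from plan import *
from h import *
T=cam(robot.get_image("top"))
def sx(u,v,z):
    d=ray_at(T,(u,v),Sz,z)-np.array([*O,0]); return (d@Sx*1e3).round(1)
print("base",sx(296,198.3,.07),sx(290,285.5,.07))
for z in(.08,.083,.086): print("car",z,sx(285,217.2,z),sx(285,260.6,z),"mid",(sx(285,217.2,z)+sx(285,260.6,z))/2)
print("well",sx(300,252.5,.107))
E
python3 - <<'E'
import cv2,numpy as np
f=np.load("pics/side_16.npy")
a=f[195:265,270:375]; a=np.clip((a-60)/180,0,1)*255
cv2.imwrite("pics/s16.png",cv2.resize(a.astype(np.uint8),None,fx=7.6,fy=7.6,interpolation=cv2.INTER_CUBIC))
E
```

```text
base 122.3 -124.7
car 0.08 64.7 -57.4 mid 3.650000000000002
car 0.083 64.1 -57.6 mid 3.2499999999999964
car 0.086 63.6 -57.8 mid 2.900000000000002
well -36.9
```

View pics/s16.png

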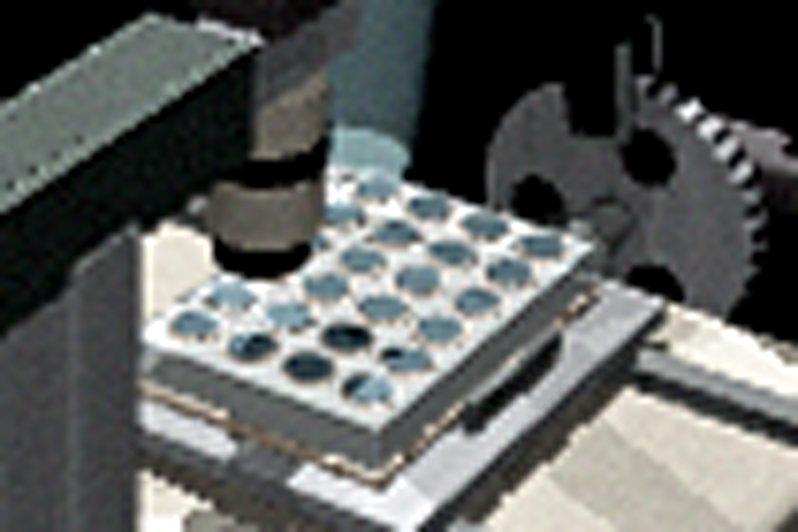

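Emit:
{"method": "drive_tool", "body": {
  "moves": [
    [-0.4, 0, 0, 0, 0.025, 0, 0],
    [-0.9, 0, 0, 0, 0.05, 0, 0],
    [-0.9, 0, 0, 0, 0.05, 0, 0],
    [-0.9, 0, 0, 0, 0.05, 0, 0]
  ]
}}

```text
time_s: 20.1
eef_pos: [0.5248, -0.145, 0.0803]
tcp_rot: [[0.996, 0.043, -0.082], [0.043, -0.999, -0.003], [-0.082, -0.001, -0.997]]
wrist_force: [3.7, 5.2, -10.6]
finger_gap: 0.125
```

```bash
python3 - <<'E'
from plan import *
p,R=load(); p=p+R@np.array([-.9,0,0])/1e3; R=R@Ro.from_rotvec([0,.05,0]).as_matrix()
json.dump(dict(p=p.tolist(),R=R.tolist()),open(F,"w"))
E
python3 st.py 18
python3 - <<'E'
import numpy as np
np.set_printoptions(linewidth=200,precision=0,suppress=True)
f=np.load(f"pics/st_18.npy"); print(f[212:228,322:329].mean(2).T.round())
E
```

```text
[[233. 233. 233. 233. 233. 233. 225. 216. 202. 213. 213. 212. 222. 223. 223. 226.]
 [233. 233. 233. 233. 233. 233. 233. 161. 186. 150. 141. 181. 214. 216. 216. 221.]
 [217. 217. 217. 216. 218. 224. 224. 156. 205. 144. 141. 216. 222. 222. 222. 222.]
 [194. 199. 161. 193. 202. 218. 183. 156. 206. 123. 143. 204. 211. 168. 205. 196.]
 [229. 233. 169. 228. 233. 233. 150. 200. 220. 123. 176. 226. 230. 126. 222. 219.]
 [230. 233. 184. 229. 233. 233. 168. 228. 233. 136. 183. 228. 231. 131. 224. 231.]
 [229. 231. 217. 230. 231. 231. 200. 229. 233. 136. 190. 228. 230. 182. 226. 230.]]
```

Emit:
{"method": "drive_tool", "body": {
  "moves": [
    [-0.5, 0, 0, 0, 0.03, 0, 0],
    [-1.1, 0, 0.1, 0, 0.06, 0, 0],
    [-1.1, 0, 0.1, 0, 0.06, 0, 0],
    [-1.1, 0, 0.1, 0, 0.06, 0, 0]
  ]
}}

```text
time_s: 20.73
eef_pos: [0.5237, -0.1451, 0.0803]
tcp_rot: [[0.999, 0.043, -0.022], [0.043, -0.999, -0.0], [-0.022, -0.001, -1.0]]
wrist_force: [5.4, 5.0, -10.1]
finger_gap: 0.122
```

```bash
python3 - <<'E'
from plan import *
p,R=load(); p=p+R@np.array([-1.1,0,.1])/1e3; R=R@Ro.from_rotvec([0,.06,0]).as_matrix()
json.dump(dict(p=p.tolist(),R=R.tolist()),open(F,"w"))
E
python3 st.py 19
python3 - <<'E'
import numpy as np
np.set_printoptions(linewidth=200,precision=0,suppress=True)
f=np.load(f"pics/st_19.npy"); print(f[212:228,322:329].mean(2).T.round())
E
```

```text
[[232. 233. 233. 233. 233. 233. 233. 227. 221. 209. 212. 212. 222. 223. 223. 226.]
 [232. 233. 233. 233. 233. 233. 233. 215. 182. 109. 135. 182. 214. 216. 216. 221.]
 [216. 216. 217. 216. 218. 224. 225. 202. 180. 109. 138. 216. 222. 222. 222. 222.]
 [190. 194. 158. 193. 202. 218. 183. 186. 191. 109. 145. 207. 213. 168. 205. 196.]
 [225. 230. 164. 227. 233. 233. 150. 215. 221. 122. 181. 230. 233. 128. 222. 219.]
 [228. 232. 182. 228. 233. 233. 167. 228. 233. 135. 185. 230. 233. 133. 224. 230.]
 [229. 231. 217. 230. 231. 231. 199. 227. 230. 133. 187. 230. 233. 183. 226. 230.]]
```

View pics/st19.png

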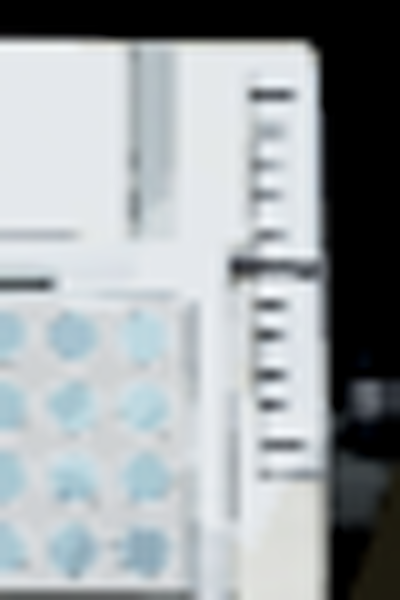

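Run:
```python
from plan import *
p,R=load()
Rg=np.c_[Sy,Sx,-Sz]
up=(p+Sz*.07,R)
L=[(p,R)]*3+line(up,4)+line((W(0.5,45,335),Rg),18,start=up)
emit(L,[25,40,40]+[40]*4+[64]*18)
```

```text
[[0.0,0.0,0.0,0.0,0.0,0.0,25],[0.0,0.0,0.0,0.0,0.0,0.0,40],[0.0,0.0,0.0,0.0,0.0,0.0,40],[-0.4,0.0,-17.5,0.0,0.0,0.0,40],[-0.9,0.0,-35.0,0.0,0.0,0.0,40]]
[[-0.4,0.0,-17.5,0.0,0.0,0.0,40],[-0.8,0.0,-35.0,0.0,0.0,0.0,40],[-1.1,-12.2,-45.3,-0.001,0.001,-0.087,64],[-1.4,-24.4,-55.5,-0.002,0.002,-0.175,64],[-1.6,-36.7,-65.8,-0.003,0.003,-0.262,64]]
[[2.9,-11.8,-10.3,-0.001,0.001,-0.087,64],[5.9,-23.6,-20.6,-0.003,0.002,-0.174,64],[8.8,-35.5,-30.9,-0.004,0.003,-0.262,64],[11.8,-47.3,-41.3,-0.005,0.005,-0.349,64],[14.7,-59.1,-51.6,-0.006,0.006,-0.436,64]]
[[7.8,-9.4,-10.3,-0.001,0.001,-0.087,64],[15.5,-18.8,-20.6,-0.002,0.002,-0.175,64],[23.2,-28.3,-31.0,-0.003,0.003,-0.262,64],[30.9,-37.7,-41.3,-0.004,0.004,-0.349,64],[38.6,-47.1,-51.7,-0.005,0.005,-0.436,64]]
[[11.0,-5.2,-10.3,-0.001,0.001,-0.088,64],[22.0,-10.4,-20.6,-0.002,0.002,-0.175,64],[33.1,-15.6,-31.0,-0.003,0.003,-0.262,64],[44.1,-20.8,-41.3,-0.005,0.004,-0.349,64],[55.1,-26.0,-51.6,-0.006,0.006,-0.437,64]]
```

Emit:
{"method": "drive_tool", "body": {
  "moves": [
    [0.0, 0.0, 0.0, 0.0, 0.0, 0.0, 25],
    [0.0, 0.0, 0.0, 0.0, 0.0, 0.0, 40],
    [0.0, 0.0, 0.0, 0.0, 0.0, 0.0, 40],
    [-0.4, 0.0, -17.5, 0.0, 0.0, 0.0, 40],
    [-0.9, 0.0, -35.0, 0.0, 0.0, 0.0, 40]
  ]
}}

```text
time_s: 21.45
eef_pos: [0.5229, -0.1458, 0.1154]
tcp_rot: [[0.999, 0.043, -0.026], [0.043, -0.999, -0.001], [-0.026, 0.0, -1.0]]
wrist_force: [-0.0, 0.9, 0.4]
finger_gap: 0.471
```

Emit:
{"method": "drive_tool", "body": {
  "moves": [
    [-0.4, 0.0, -17.5, 0.0, 0.0, 0.0, 40],
    [-0.8, 0.0, -35.0, 0.0, 0.0, 0.0, 40],
    [-1.1, -12.2, -45.3, -0.001, 0.001, -0.087, 64],
    [-1.4, -24.4, -55.5, -0.002, 0.002, -0.175, 64],
    [-1.6, -36.7, -65.8, -0.003, 0.003, -0.262, 64]
  ]
}}

```text
time_s: 21.87
eef_pos: [0.5225, -0.1093, 0.1829]
tcp_rot: [[0.952, 0.304, -0.019], [0.304, -0.953, -0.005], [-0.02, -0.001, -1.0]]
wrist_force: [0.1, 0.1, 0.1]
finger_gap: 0.749
```

Emit:
{"method": "drive_tool", "body": {
  "moves": [
    [2.9, -11.8, -10.3, -0.001, 0.001, -0.087, 64],
    [5.9, -23.6, -20.6, -0.003, 0.002, -0.174, 64],
    [8.8, -35.5, -30.9, -0.004, 0.003, -0.262, 64],
    [11.8, -47.3, -41.3, -0.005, 0.005, -0.349, 64],
    [14.7, -59.1, -51.6, -0.006, 0.006, -0.436, 64]
  ]
}}

```text
time_s: 22.28
eef_pos: [0.5198, -0.0479, 0.2342]
tcp_rot: [[0.735, 0.678, -0.011], [0.678, -0.735, -0.007], [-0.013, -0.003, -1.0]]
wrist_force: [0.6, 0.6, -0.2]
finger_gap: 0.75
```

Emit:
{"method": "drive_tool", "body": {
  "moves": [
    [7.8, -9.4, -10.3, -0.001, 0.001, -0.087, 64],
    [15.5, -18.8, -20.6, -0.002, 0.002, -0.175, 64],
    [23.2, -28.3, -31.0, -0.003, 0.003, -0.262, 64],
    [30.9, -37.7, -41.3, -0.004, 0.004, -0.349, 64],
    [38.6, -47.1, -51.7, -0.005, 0.005, -0.436, 64]
  ]
}}

```text
time_s: 22.7
eef_pos: [0.517, 0.0133, 0.2855]
tcp_rot: [[0.38, 0.925, -0.005], [0.925, -0.38, -0.005], [-0.006, -0.002, -1.0]]
wrist_force: [-0.8, 0.3, 0.3]
finger_gap: 0.748
```

Emit:
{"method": "drive_tool", "body": {
  "moves": [
    [11.0, -5.2, -10.3, -0.001, 0.001, -0.088, 64],
    [22.0, -10.4, -20.6, -0.002, 0.002, -0.175, 64],
    [33.1, -15.6, -31.0, -0.003, 0.003, -0.262, 64],
    [44.1, -20.8, -41.3, -0.005, 0.004, -0.349, 64],
    [55.1, -26.0, -51.6, -0.006, 0.006, -0.437, 64]
  ]
}}

```text
time_s: 23.12
eef_pos: [0.5145, 0.0744, 0.3369]
tcp_rot: [[-0.048, 0.999, 0.003], [0.999, 0.048, -0.0], [-0.0, 0.002, -1.0]]
wrist_force: [-0.0, -0.2, -0.5]
finger_gap: 0.75
```

```bash
cat > zg.py <<'E'
import cv2,numpy as np,sys
from h import *
from plan import *
n=sys.argv[1]; half=float(sys.argv[2]); back=float(sys.argv[3]); k=3
p,R=load()
for c,(x0,y0) in dict(side=(240,120),top=(230,170)).items():
    d=[robot.get_image(c) for _ in range(k)]; cc=cam(d[0])
    f=np.mean([e["img"].astype(float) for e in d],0)[:,:,::-1]; np.save(f"pics/{c}_{n}.npy",f)
    a=np.clip(f[y0:y0+100,x0:x0+130]/220.,0,1)**.6*255
    a=cv2.resize(a.astype(np.uint8),None,fx=6,fy=6,interpolation=cv2.INTER_CUBIC)
    for sg,col in((-1,(0,0,255)),(1,(0,255,0))):
        for y in (half,half+14):
            pts=[((proj(cc,p+R@np.array([x,sg*y,z-back])/1e3)-[x0,y0]+.5)*6).astype(int) for x,z in((-11,-8),(-11,22),(11,22),(11,-8))]
            cv2.polylines(a,[np.array(pts)],False,col,1)
    cv2.imwrite(f"pics/g{n}{c[0]}.png",a)
s=robot.sense(); print(s["time_s"],"err mm",((s["eef_pos"]-p)*1e3).round(1),"rot",Ro.from_matrix(R.T@s["tcp_rot"]).as_rotvec().round(3),"F",s["wrist_force"].round(1),"gap",round(s["finger_gap"],3),"q",s["qpos"].round(1))
E
python3 zg.py 20 32 38; python3 st.py 20
python3 - <<'E'
import numpy as np
np.set_printoptions(linewidth=200,precision=0,suppress=True)
f=np.load(f"pics/st_20.npy"); print(f[214:226,322:329].mean(2).T.round())
E
```

```text
23.4167 err mm [ 0.  -1.1 -0.2] rot [ 0.001 -0.001  0.004] F [-0.   0.2  0.2] gap 0.742 q [ 2.5 -6.1 87.2 -0.  99.   0.1]
[[217. 217. 216. 216. 216. 216. 216. 216. 216. 216. 216. 216.]
 [217. 216. 216. 216. 216. 216. 216. 216. 216. 216. 216. 216.]
 [216. 216. 216. 216. 216. 216. 216. 216. 216. 216. 216. 216.]
 [215. 215. 214. 214. 214. 214. 214. 214. 214. 214. 214. 214.]
 [201. 202. 202. 201. 202. 201. 202. 198. 202. 202. 202. 201.]
 [191. 210. 212. 211. 178. 206. 213. 159. 187. 212. 214. 166.]
 [223. 234. 235. 235. 209. 232. 235. 139. 194. 233. 235. 195.]]
```

View pics/g20s.png

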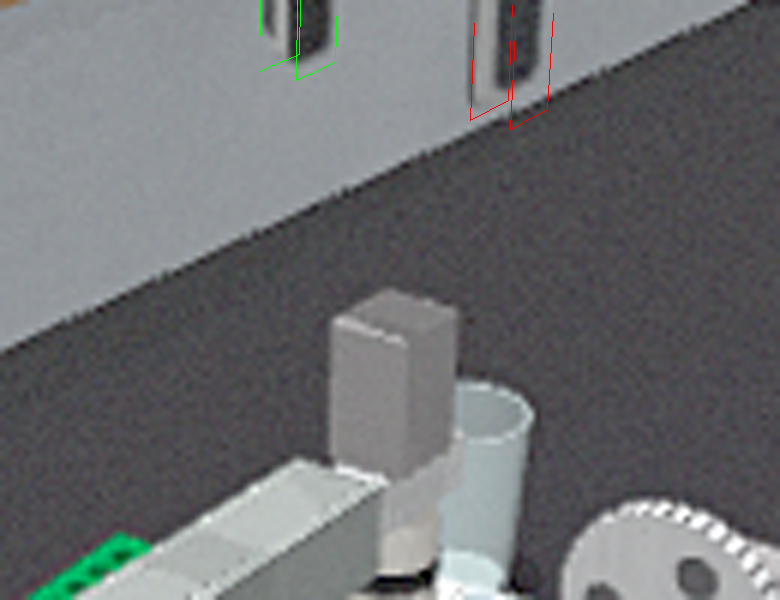

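View pics/g20t.png

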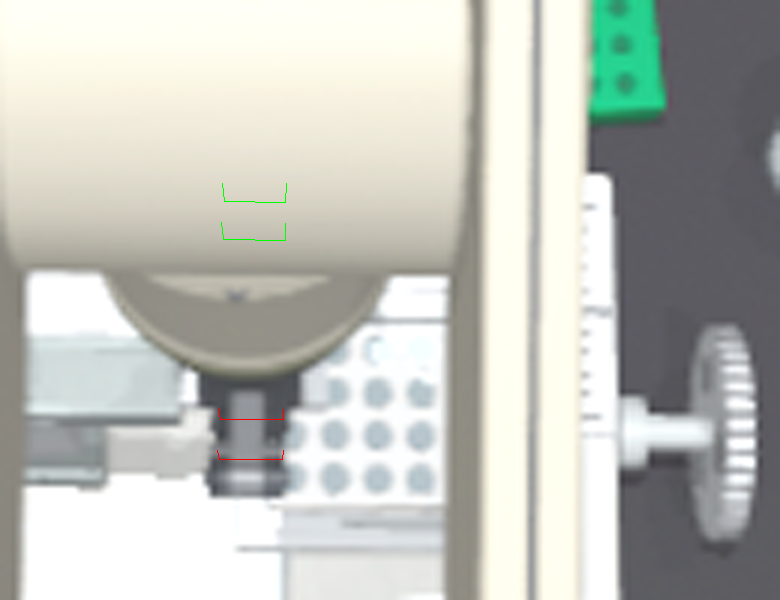

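Run:
```python
from plan import *
Rg=np.c_[Sy,Sx,-Sz]
emit(line((W(0.5,45,220),Rg),8)+[(W(0.5,45,220),Rg)]*2,64)
```

```text
[[0.0,0.0,14.4,0.0,0.0,0.0,64],[0.0,0.0,28.7,0.0,0.0,0.0,64],[0.0,0.0,43.1,0.0,0.0,0.0,64],[0.0,0.0,57.5,0.0,0.0,0.0,64],[0.0,0.0,71.9,0.0,0.0,0.0,64]]
[[0.0,0.0,14.3,0.0,0.0,0.0,64],[-0.1,-0.1,28.7,0.0,0.0,0.0,64],[-0.1,-0.1,43.1,0.0,0.0,0.0,64],[-0.1,-0.1,43.1,0.0,0.0,0.0,64],[-0.1,-0.1,43.1,0.0,0.0,0.0,64]]
```

Emit:
{"method": "drive_tool", "body": {
  "moves": [
    [0.0, 0.0, 14.4, 0.0, 0.0, 0.0, 64],
    [0.0, 0.0, 28.7, 0.0, 0.0, 0.0, 64],
    [0.0, 0.0, 43.1, 0.0, 0.0, 0.0, 64],
    [0.0, 0.0, 57.5, 0.0, 0.0, 0.0, 64],
    [0.0, 0.0, 71.9, 0.0, 0.0, 0.0, 64]
  ]
}}

```text
time_s: 24.13
eef_pos: [0.5143, 0.0742, 0.2628]
tcp_rot: [[-0.044, 0.999, 0.0], [0.999, 0.044, 0.0], [0.0, 0.0, -1.0]]
wrist_force: [0.6, -0.7, 0.8]
finger_gap: 0.75
```

Emit:
{"method": "drive_tool", "body": {
  "moves": [
    [0.0, 0.0, 14.3, 0.0, 0.0, 0.0, 64],
    [-0.1, -0.1, 28.7, 0.0, 0.0, 0.0, 64],
    [-0.1, -0.1, 43.1, 0.0, 0.0, 0.0, 64],
    [-0.1, -0.1, 43.1, 0.0, 0.0, 0.0, 64],
    [-0.1, -0.1, 43.1, 0.0, 0.0, 0.0, 64]
  ]
}}

```text
time_s: 24.55
eef_pos: [0.5136, 0.0741, 0.2197]
tcp_rot: [[-0.044, 0.999, -0.002], [0.999, 0.044, 0.0], [0.0, -0.002, -1.0]]
wrist_force: [-0.2, 0.5, 0.8]
finger_gap: 0.75
```

```bash
python3 zg.py 21 32 44
```

```text
24.85 err mm [ 0.8 -0.3  1.6] rot [-0.002  0.     0.001] F [-0.3  0.6  0.5] gap 0.753 q [ 2.5 -5.1 97.9  0.  87.1  0. ]
```

View pics/g21s.png

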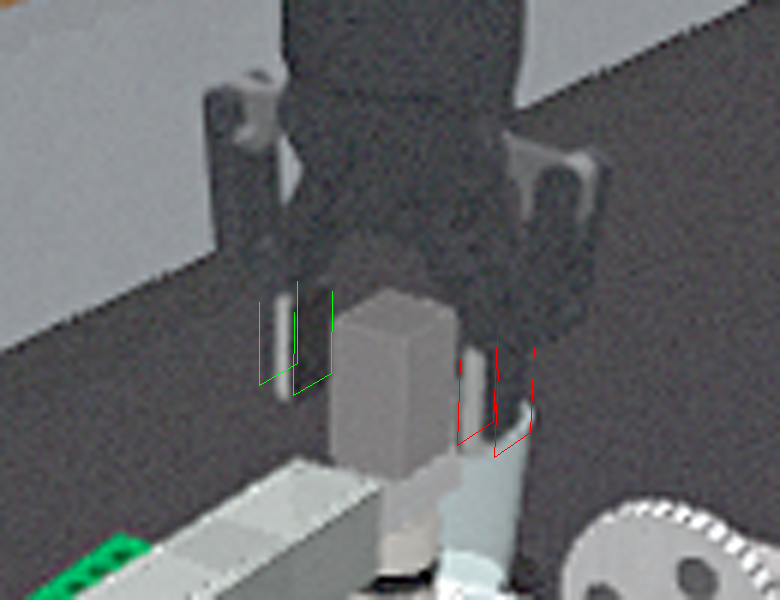

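View pics/g21t.png

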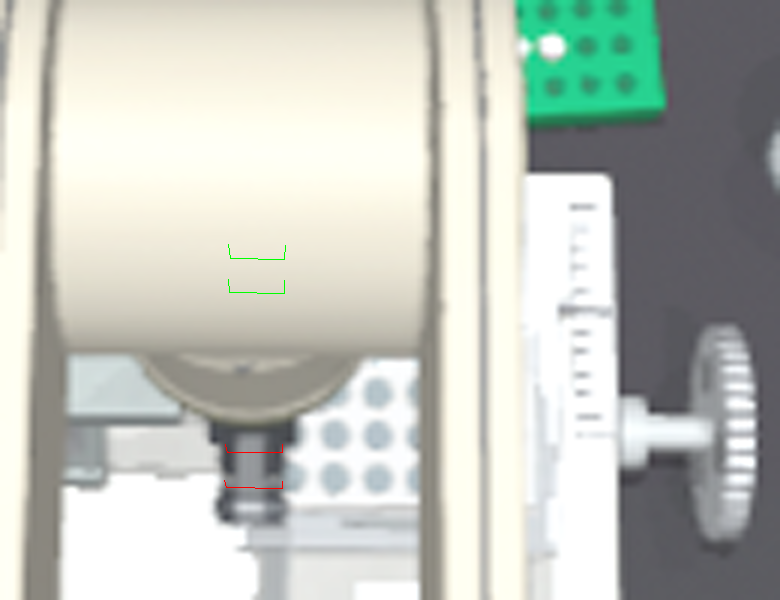

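Emit:
{"method": "drive_tool", "body": {
  "moves": [
    [0, 0, 0, 0, 0, 0, 50],
    [0, 0, 0, 0, 0, 0, 42],
    [0, 0, 0, 0, 0, 0, 36],
    [0, 0, 0, 0, 0, 0, 20],
    [0, 0, 0, 0, 0, 0, 20]
  ]
}}

```text
time_s: 25.27
eef_pos: [0.5134, 0.0742, 0.2215]
tcp_rot: [[-0.044, 0.999, -0.001], [0.999, 0.044, 0.0], [0.0, -0.001, -1.0]]
wrist_force: [-9.7, -1.2, 10.4]
finger_gap: 0.35
```

Emit:
{"method": "drive_tool", "body": {
  "moves": [
    [0, 0, 0, 0, 0, 0, 10],
    [0, 0, 0, 0, 0, 0, 0],
    [0, 0, 0, 0, 0, 0, 0]
  ]
}}

```text
time_s: 25.52
eef_pos: [0.5134, 0.0742, 0.2215]
tcp_rot: [[-0.044, 0.999, -0.001], [0.999, 0.044, 0.0], [0.0, -0.001, -1.0]]
wrist_force: [-9.8, -0.6, 9.7]
finger_gap: 0.347
```

```bash
python3 zg.py 22 15 38
```

```text
25.8167 err mm [-0.7 -0.3  1.6] rot [ 0.001 -0.     0.   ] F [-9.1 -0.7  9.6] gap 0.344 q [ 2.6 -5.2 98.   0.  87.3  0. ]
```

View pics/g22s.png

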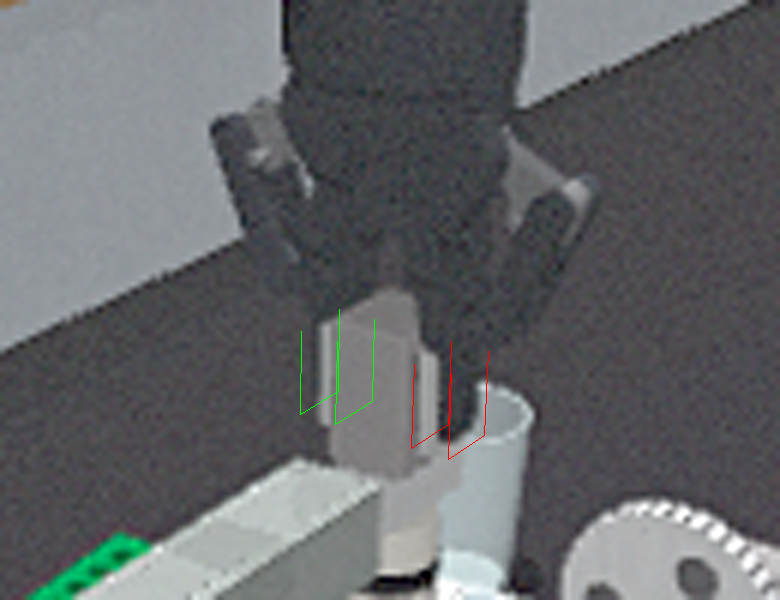

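Emit:
{"method": "drive_tool", "body": {
  "moves": [
    [-5, 0, 0, 0, 0, 0, 0],
    [-15, 0, 0, 0, 0, 0, 0],
    [-25, 0, 0, 0, 0, 0, 0],
    [-35, 0, 0, 0, 0, 0, 0],
    [-45, 0, 0, 0, 0, 0, 0]
  ]
}}

```text
time_s: 26.23
eef_pos: [0.5153, 0.0302, 0.2215]
tcp_rot: [[-0.045, 0.999, -0.001], [0.999, 0.045, 0.002], [0.002, -0.001, -1.0]]
wrist_force: [-9.0, 5.3, 10.2]
finger_gap: 0.344
```

Emit:
{"method": "drive_tool", "body": {
  "moves": [
    [-10, 0, 0, 0, 0, 0, 0],
    [-20, 0, 0, 0, 0, 0, 0],
    [-30, 0, 0, 0, 0, 0, 0],
    [-40, 0, 0, 0, 0, 0, 0],
    [-50, 0, 0, 0, 0, 0, 0]
  ]
}}

```text
time_s: 26.65
eef_pos: [0.5175, -0.0198, 0.2215]
tcp_rot: [[-0.045, 0.999, -0.001], [0.999, 0.045, 0.002], [0.002, -0.001, -1.0]]
wrist_force: [-10.2, 6.6, 10.0]
finger_gap: 0.344
```

Emit:
{"method": "drive_tool", "body": {
  "moves": [
    [-2, 0, 0, 0, 0, 0, 0],
    [-5, 0, 0, 0, 0, 0, 0],
    [-5, 0, 0, 0, 0, 0, 0],
    [-5, 0, 0, 0, 0, 0, 0],
    [-5, 0, 0, 0, 0, 0, 0]
  ]
}}

```text
time_s: 27.07
eef_pos: [0.5177, -0.0249, 0.2216]
tcp_rot: [[-0.044, 0.999, -0.001], [0.999, 0.044, 0.002], [0.002, -0.001, -1.0]]
wrist_force: [-10.8, 4.4, 9.7]
finger_gap: 0.344
```

```bash
python3 - <<'E'
from plan import *
p,R=load(); p=p+R@np.array([-100,0,0])/1e3
json.dump(dict(p=p.tolist(),R=R.tolist()),open(F,"w"))
E
python3 zg.py 23 15 38
python3 - <<'E'
import numpy as np,cv2
for c,(x0,y0) in dict(side=(285,160),top=(225,215)).items():
    f=np.load(f"pics/{c}_23.npy")[y0:y0+50,x0:x0+65]; cv2.imwrite(f"pics/b23{c[0]}.png",cv2.resize(np.clip(f*1.3,0,255).astype(np.uint8),None,fx=10,fy=10,interpolation=cv2.INTER_CUBIC))
E
```

```text
27.3667 err mm [-0.8  0.5  1.6] rot [0.002 0.001 0.   ] F [-11.5   4.2  10.4] gap 0.345 q [ -8.5  -5.2  98.    0.1  87.3 -11. ]
```

View pics/g23s.png

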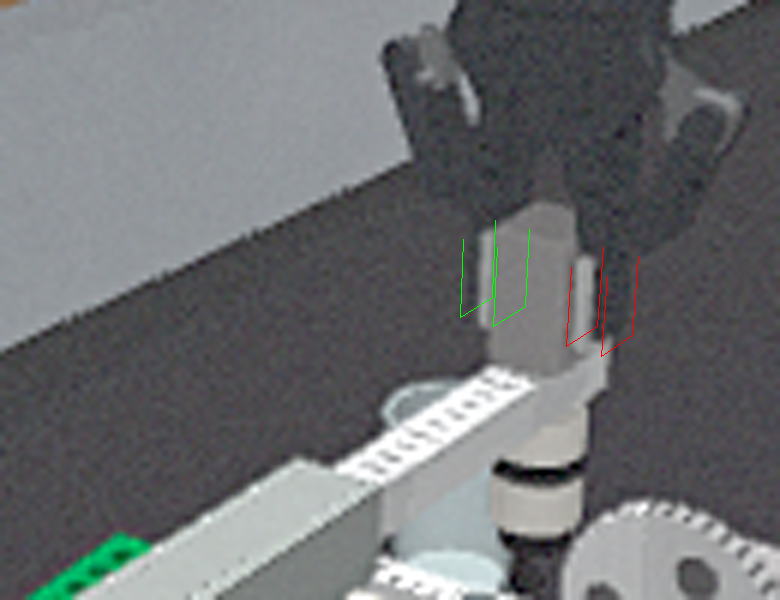

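View pics/b23s.png

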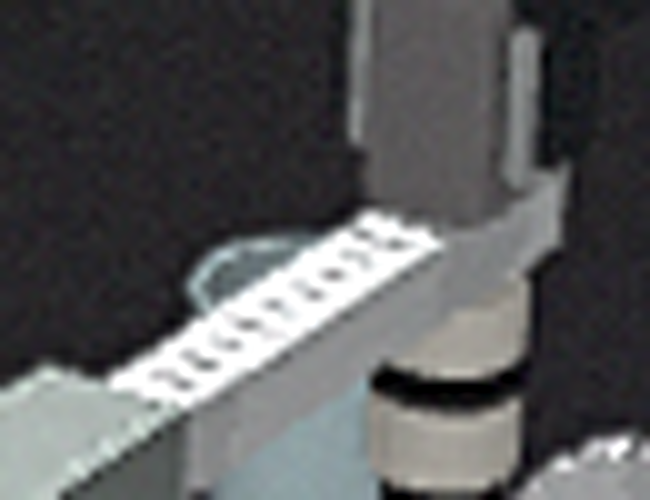

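View pics/b23t.png

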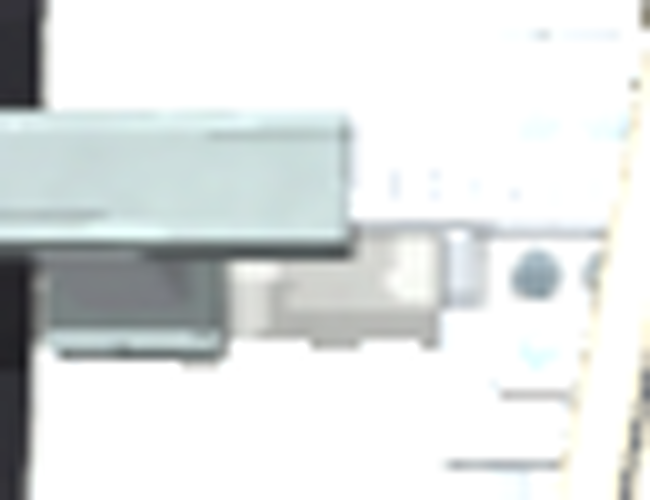

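Run:
```python
import numpy as np,cv2
from plan import *
from h import *
f=np.load("pics/top_23.npy"); T=cam(robot.get_image("top"))
x0,y0=252,220
a=np.clip((f[y0:y0+30,x0:x0+40]-140)/110,0,1)*255
a=cv2.resize(a.astype(np.uint8),None,fx=20,fy=20,interpolation=cv2.INTER_CUBIC); cv2.imwrite("pics/b23c.png",a)
np.set_printoptions(linewidth=220,precision=0,suppress=True)
print(f[224:242,255:280].mean(2))
for y in(75,65,55,45,35): print(y,proj(T,W(0,y,225)).round(1),proj(T,W(0,y,232)).round(1))
```

```text
[[233. 234. 234. 234. 233. 234. 234. 233. 233. 234. 233. 234. 234. 222. 213. 233. 233. 232. 229. 230. 232. 232. 232. 232. 231.]
 [233. 234. 234. 234. 234. 234. 234. 234. 233. 234. 233. 234. 234. 222. 214. 233. 234. 232. 226. 221. 219. 222. 225. 223. 226.]
 [184. 184. 184. 183. 180. 209. 233. 234. 234. 234. 233. 233. 233. 223. 215. 233. 234. 232. 228. 224. 218. 221. 218. 208. 209.]
 [170. 171. 172. 171. 154. 185. 233. 234. 234. 233. 234. 234. 234. 223. 216. 233. 233. 232. 229. 224. 219. 219. 208. 206. 206.]
 [151. 152. 154. 154. 130. 172. 234. 233. 234. 234. 233. 234. 234. 224. 216. 233. 234. 232. 227. 220. 219. 218. 206. 206. 206.]
 [163. 164. 165. 165. 145. 180. 234. 234. 234. 234. 233. 234. 234. 232. 231. 233. 234. 233. 231. 229. 230. 230. 226. 226. 226.]
 [165. 166. 167. 167. 148. 181. 234. 233. 234. 234. 234. 234. 234. 234. 233. 233. 234. 234. 233. 233. 233. 233. 233. 233. 233.]
 [165. 165. 166. 167. 147. 180. 233. 233. 226. 221. 234. 233. 226. 221. 234. 234. 226. 221. 234. 233. 226. 221. 234. 233. 226.]
 [164. 165. 166. 166. 147. 180. 234. 234. 212. 187. 234. 234. 212. 187. 234.
[... 639 characters left out ...]
. 154. 154. 155. 159. 171. 186. 184. 184. 186. 184.]
 [171. 171. 171. 168. 140. 112. 142. 142. 143. 151. 162. 163. 163. 152. 163. 202. 186. 145. 138. 153. 160. 162. 161. 162. 162.]
 [ 98.  99.  97.  95.  93. 120. 159. 159. 160. 172. 188. 188. 190. 168. 150. 183. 178. 164. 165. 199. 212. 210. 200. 190. 196.]
 [ 67.  67.  65.  63.  72. 123. 163. 163. 164. 176. 192. 191. 192. 170. 149. 181. 178. 166. 165. 204. 216. 202. 167. 149. 155.]
 [152. 153. 153. 154. 155. 158. 163. 163. 163. 176. 193. 192. 192. 169. 148. 180. 178. 169. 171. 204. 210. 178. 143. 140. 140.]]
75 [260. 233.] [260. 232.]
65 [264. 233.] [264. 232.]
55 [268. 233.] [268. 232.]
45 [272. 233.] [272. 232.]
35 [276. 233.] [276. 232.]
```

View pics/b23c.png

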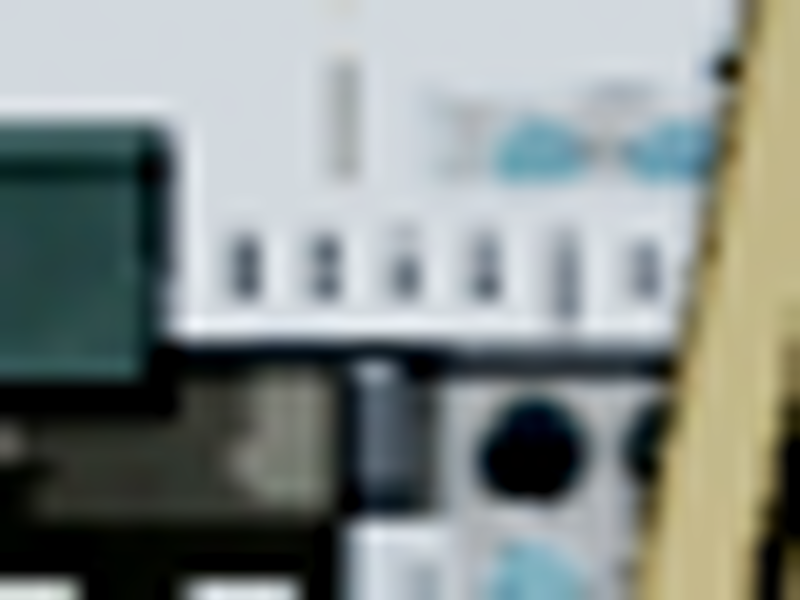

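Run:
```python
from plan import *
from h import *
T=cam(robot.get_image("top"))
for y in(75,65,55,45,35,25): print(y,proj(T,W(0,y,225))[0].round(2),proj(T,W(0,y,232))[0].round(2))
f=np.load("pics/top_23.npy").mean(2)
pr=234-f[232:235,258:292].mean(0)
print(pr.round(0))
for k in range(5):
    a=4+4*k; s=pr[a:a+4]; s=np.clip(s-1,0,None); print(90-10*k,258+a+(s*np.arange(4)).sum()/s.sum())
```

```text
75 259.87 259.76
65 263.98 263.9
55 268.09 268.03
45 272.19 272.17
35 276.3 276.3
25 280.4 280.44
[66. 79. 48.  0.  0. 22. 48.  0.  0. 20. 43.  0.  0. 16. 31.  1.  0. 18.
 38.  0.  1. 16. 31.  0.  0. 16. 32.  5. 28. 43. 19. 20. 20. 20.]
90 263.68890103881904
80 267.6845310596833
70 271.6746688741722
60 275.67972508591066
50 279.6726825266612
```

Emit:
{"method": "drive_tool", "body": {
  "moves": [
    [-0.6, 0, 0, 0, 0, 0, 0],
    [-1.2, 0, 0, 0, 0, 0, 0],
    [-1.2, 0, 0, 0, 0, 0, 0],
    [-1.2, 0, 0, 0, 0, 0, 0],
    [-1.2, 0, 0, 0, 0, 0, 0]
  ]
}}

```text
time_s: 27.88
eef_pos: [0.5178, -0.026, 0.2216]
tcp_rot: [[-0.044, 0.999, -0.001], [0.999, 0.044, 0.002], [0.002, -0.001, -1.0]]
wrist_force: [-11.2, 4.3, 9.9]
finger_gap: 0.345
```

```bash
python3 - <<'E'
from plan import *
p,R=load(); p=p+R@np.array([-1.2,0,0])/1e3
json.dump(dict(p=p.tolist(),R=R.tolist()),open(F,"w"))
E
cat > bm.py <<'E'
import sys,numpy as np,cv2
from workcell import robot
n=sys.argv[1]
f=np.mean([robot.get_image("top")["img"].astype(float) for _ in range(4)],0)[:,:,::-1]; np.save(f"pics/top_{n}.npy",f)
np.set_printoptions(linewidth=220,precision=0,suppress=True)
g=f.mean(2); print(g[226:237,256:282])
a=np.clip((f[220:250,252:292]-140)/110,0,1)*255
cv2.imwrite(f"pics/b{n}c.png",cv2.resize(a.astype(np.uint8),None,fx=20,fy=20,interpolation=cv2.INTER_CUBIC))
s=robot.sense(); print(s["time_s"],s["eef_pos"].round(5),s["wrist_force"].round(1),s["finger_gap"])
E
python3 bm.py 24
```

```text
[[184. 184. 183. 181. 209. 234. 234. 234. 234. 234. 234. 234. 223. 215. 234. 234. 232. 229. 224. 218. 221. 218. 208. 209. 214. 219.]
 [171. 172. 172. 154. 185. 234. 234. 234. 234. 234. 234. 234. 223. 216. 234. 234. 232. 229. 224. 219. 219. 208. 206. 206. 202. 204.]
 [152. 154. 154. 130. 172. 233. 234. 234. 234. 234. 233. 234. 223. 216. 234. 234. 232. 227. 220. 219. 218. 206. 206. 206. 208. 216.]
 [164. 165. 165. 136. 169. 233. 234. 234. 234. 233. 234. 234. 232. 231. 234. 233. 233. 231. 229. 230. 230. 226. 226. 226. 228. 230.]
 [166. 167. 168. 138. 169. 234. 234. 234. 234. 234. 234. 234. 234. 234. 234. 234. 233. 233. 233. 233. 233. 233. 233. 225. 220. 233.]
 [166. 166. 167. 137. 168. 234. 234. 224. 218. 234. 233. 226. 221. 234. 234. 226. 221. 234. 234. 234. 234. 234. 234. 225. 205. 221.]
 [165. 165. 166. 137. 168. 233. 234. 225. 218. 234. 234. 218. 202. 234. 234. 224. 216. 234. 234. 226. 210. 221. 234. 225. 187. 200.]
 [166. 166. 171. 149. 171. 234. 234. 225. 219. 234. 234. 217. 200. 234. 234. 218. 202. 234. 234. 225. 187. 200. 234. 225. 200. 217.]
 [167. 168. 173. 150. 171. 234. 234. 225. 218. 234. 234. 217. 199. 233. 234. 217. 199. 234. 234. 225. 201. 217. 234. 225. 187. 200.]
 [168. 169. 174. 149. 170. 234. 234. 232. 232. 234. 234. 232. 231. 233. 234. 232. 231. 234. 234. 233. 231. 232. 234. 225. 200. 217.]
 [169. 169. 168. 137. 170. 234. 234. 234. 234. 232. 230. 230. 230. 231. 234. 234. 233. 234. 234. 234. 234. 234. 234. 233. 231. 232.]]
28.0833 [ 1. -0.  0.] [-11.   5.  10.] 0.3454220233824606
```

View pics/b24c.png

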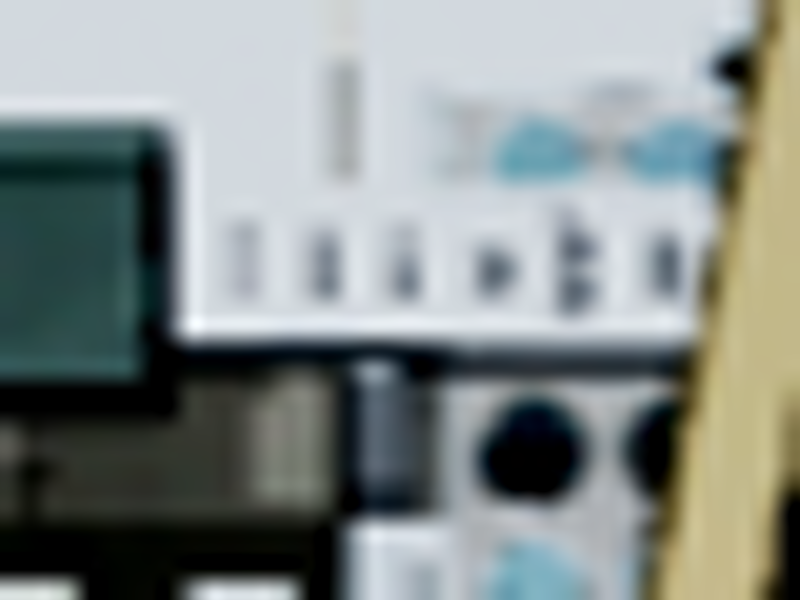

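Emit:
{"method": "drive_tool", "body": {
  "moves": [
    [-0.3, 0, 0, 0, 0, 0, 0],
    [-0.5, 0, 0, 0, 0, 0, 0],
    [-0.5, 0, 0, 0, 0, 0, 0],
    [-0.5, 0, 0, 0, 0, 0, 0]
  ]
}}

```text
time_s: 28.42
eef_pos: [0.5178, -0.0264, 0.2216]
tcp_rot: [[-0.044, 0.999, -0.001], [0.999, 0.044, 0.002], [0.002, -0.001, -1.0]]
wrist_force: [-10.3, 5.2, 10.1]
finger_gap: 0.346
```

```bash
python3 bm.py 25; python3 -c "
from workcell import robot
print(robot.sense()['eef_pos'].tolist())"
```

```text
[[184. 184. 183. 181. 209. 234. 234. 234. 234. 234. 233. 234. 223. 215. 234. 234. 232. 228. 224. 218. 222. 218. 208. 209. 214. 218.]
 [171. 172. 171. 154. 185. 234. 234. 234. 233. 234. 234. 234. 223. 216. 234. 233. 232. 229. 224. 219. 219. 208. 206. 206. 202. 204.]
 [152. 154. 154. 131. 173. 234. 234. 234. 234. 234. 234. 234. 223. 216. 234. 234. 232. 227. 220. 219. 218. 206. 206. 206. 208. 216.]
 [164. 165. 165. 136. 107. 198. 234. 234. 234. 234. 234. 234. 232. 231. 234. 234. 233. 231. 229. 230. 230. 226. 226. 226. 228. 230.]
 [166. 167. 168. 138.  91. 188. 233. 234. 234. 234. 234. 234. 233. 234. 234. 233. 233. 233. 233. 233. 233. 233. 233. 233. 226. 221.]
 [166. 166. 167. 137. 133. 216. 233. 226. 221. 234. 233. 226. 221. 234. 234. 226. 221. 234. 234. 234. 234. 233. 234. 234. 214. 191.]
 [165. 166. 166. 137. 138. 218. 234. 218. 202. 234. 234. 225. 186. 198. 234. 224. 181. 198. 234. 234. 219. 204. 234. 233. 211. 185.]
 [165. 166. 171. 149. 141. 218. 234. 217. 199. 234. 234. 225. 199. 216. 234. 225. 198. 216. 233. 234. 216. 196. 234. 234. 216. 197.]
 [167. 167. 173. 150. 167. 232. 234. 217. 199. 234. 234. 225. 217. 232. 234. 225. 202. 218. 234. 234. 224. 217. 234. 234. 212. 187.]
 [168. 169. 174. 149. 170. 234. 233. 232. 231. 234. 234. 232. 232. 234. 234. 232. 231. 232. 234. 234. 232. 232. 234. 234. 216. 197.]
 [169. 169. 174. 149. 170. 234. 234. 234. 234. 232. 230. 230. 230. 230. 232. 234. 234. 233. 233. 234. 234. 234. 234. 234. 232. 230.]]
28.6167 [ 1. -0.  0.] [-10.   5.  11.] 0.3399266224170622
[0.5177550579804135, -0.026398476810494582, 0.22154659047081424]
```

Emit:
{"method": "drive_tool", "body": {
  "moves": [
    [0, 0, 0, 0, 0, 0, 0],
    [0, 0, 0, 0, 0, 0, 0],
    [0, 0, 0, 0, 0, 0, 0],
    [0, 0, 0, 0, 0, 0, 0],
    [0, 0, 0, 0, 0, 0, 0]
  ]
}}

```text
time_s: 29.03
eef_pos: [0.5178, -0.0264, 0.2216]
tcp_rot: [[-0.044, 0.999, -0.001], [0.999, 0.044, 0.002], [0.002, -0.001, -1.0]]
wrist_force: [-11.7, 4.0, 10.0]
finger_gap: 0.346
```

Emit:
{"method": "drive_tool", "body": {
  "moves": [
    [0, 0, 0, 0, 0, 0, 0],
    [0, 0, 0, 0, 0, 0, 0],
    [0, 0, 0, 0, 0, 0, 0],
    [0, 0, 0, 0, 0, 0, 0],
    [0, 0, 0, 0, 0, 0, 0]
  ]
}}

```text
time_s: 29.45
eef_pos: [0.5177, -0.0264, 0.2215]
tcp_rot: [[-0.044, 0.999, -0.001], [0.999, 0.044, 0.002], [0.002, -0.001, -1.0]]
wrist_force: [-11.4, 5.2, 10.5]
finger_gap: 0.345
```

```bash
python3 bm.py 26; python3 look.py 26;python3 - <<'E'
import numpy as np
np.set_printoptions(linewidth=200,precision=0,suppress=True)
f=np.load("pics/top_26.npy"); print(f[212:228,322:329].mean(2).T.round())
E
```

```text
[[184. 184. 183. 181. 209. 233. 234. 234. 233. 234. 233. 234. 223. 215. 234. 234. 232. 228. 224. 218. 221. 218. 208. 209. 214. 218.]
 [171. 172. 171. 153. 185. 234. 234. 234. 234. 234. 234. 234. 223. 216. 234. 234. 232. 229. 224. 219. 219. 208. 206. 206. 202. 204.]
 [152. 154. 154. 131. 172. 233. 234. 234. 234. 233. 234. 234. 223. 216. 234. 234. 232. 227. 220. 220. 218. 206. 206. 206. 208. 216.]
 [164. 165. 165. 136. 107. 198. 234. 234. 233. 234. 234. 234. 232. 231. 234. 234. 233. 231. 229. 230. 230. 226. 226. 226. 228. 230.]
 [166. 167. 167. 138.  91. 188. 233. 234. 234. 234. 234. 234. 234. 234. 233. 234. 233. 233. 233. 233. 233. 233. 233. 233. 226. 221.]
 [166. 166. 167. 137. 133. 216. 234. 226. 221. 234. 234. 226. 221. 234. 233. 226. 221. 234. 234. 234. 234. 234. 234. 234. 214. 191.]
 [165. 166. 166. 137. 138. 218. 234. 218. 202. 234. 234. 225. 185. 198. 234. 224. 181. 198. 234. 233. 219. 204. 233. 234. 211. 185.]
 [165. 166. 171. 148. 141. 218. 233. 217. 199. 234. 234. 225. 199. 216. 234. 225. 198. 216. 234. 234. 216. 196. 234. 234. 216. 197.]
 [167. 167. 173. 150. 167. 232. 234.
[... 302 characters left out ...]
231. 233. 234. 233. 234. 234. 234. 234. 233. 234. 232. 231.]]
29.65 [ 1. -0.  0.] [-11.   6.  11.] 0.34236492781266137
[[174. 171. 167. 164. 161. 157. 153. 149. 143. 137. 131. 124. 116. 107.  98.  90.]
 [174. 172. 168. 165. 161. 158. 154. 150. 144. 138. 133. 126. 117. 108. 100.  87.]
 [174. 172. 169. 166. 162. 158. 155. 151. 146. 139. 134. 127. 119. 110. 101.  88.]
 [175. 173. 170. 166. 163. 159. 155. 151. 147. 140. 135. 128. 120. 112. 104.  92.]
 [176. 174. 170. 167. 163. 160. 156. 153. 148. 141. 136. 130. 123. 115. 106.  95.]
 [176. 174. 171. 168. 164. 161. 156. 153. 148. 143. 137. 132. 124. 117. 107.  97.]
 [177. 174. 172. 168. 165. 162. 158. 154. 149. 144. 138. 134. 126. 118. 108. 100.]]
```

View pics/top26.png

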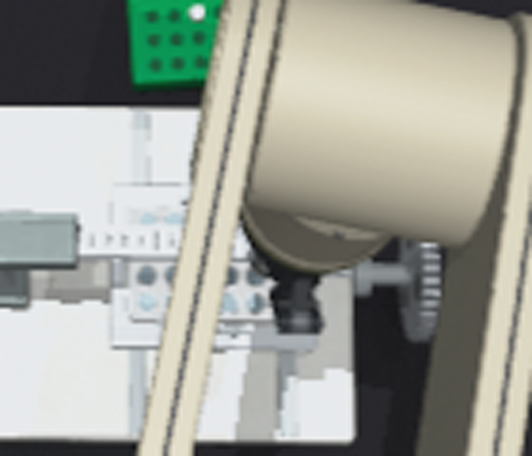

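View pics/side26f.png

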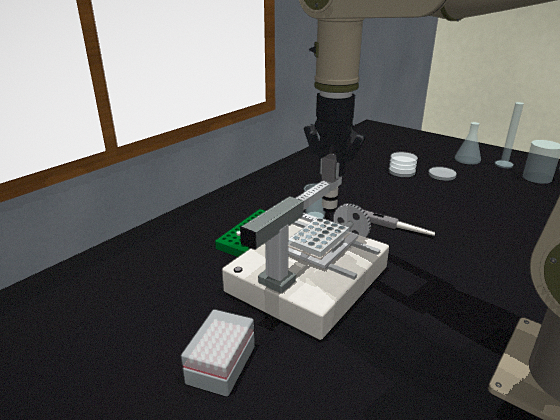

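Run:
```python
import numpy as np
np.set_printoptions(linewidth=200,precision=0,suppress=True)
for n in(21,22):
    f=np.load(f"pics/top_{n}.npy"); print(f[212:228,322:329].mean(2).T.round())
```

```text
[[235. 235. 235. 235. 235. 235. 235. 229. 223. 212. 214. 215. 224. 225. 225. 228.]
 [235. 235. 235. 235. 235. 235. 235. 217. 185. 110. 137. 184. 216. 218. 218. 223.]
 [219. 219. 218. 218. 220. 226. 227. 204. 182. 110. 139. 218. 224. 224. 224. 224.]
 [196. 201. 163. 195. 205. 220. 186. 189. 194. 109. 147. 210. 216. 173. 211. 201.]
 [231. 235. 171. 230. 235. 235. 152. 217. 224. 121. 183. 231. 235. 138. 228. 224.]
 [232. 235. 187. 231. 235. 235. 171. 230. 235. 138. 188. 232. 235. 143. 229. 235.]
 [233. 235. 222. 233. 235. 235. 208. 232. 235. 138. 193. 232. 235. 194. 231. 235.]]
[[235. 235. 235. 235. 235. 235. 235. 228. 223. 212. 214. 214. 224. 225. 225. 228.]
 [235. 235. 235. 235. 235. 235. 235. 217. 184. 110. 137. 184. 217. 218. 218. 223.]
 [219. 219. 219. 218. 220. 226. 227. 205. 182. 110. 140. 218. 224. 224. 224. 224.]
 [196. 201. 163. 195. 205. 220. 186. 189. 194. 110. 147. 210. 216. 173. 211. 201.]
 [231. 235. 171. 230. 235. 235. 152. 217. 223. 121. 183. 232. 235. 138. 228. 224.]
 [232. 235. 187. 231. 235. 235. 171. 230. 235. 138. 188. 232. 235. 143. 228. 235.]
 [233. 235. 222. 233. 235. 235. 207. 232. 235. 138. 193. 232. 235. 194. 231. 235.]]
```

The stage pointer's pixels did not change after I let go of the wheel, and the boom is holding still with the button in. I'm handing in now.

```bash
python3 -c "
from workcell import robot
print(robot.hand_in()); s=robot.sense(); print(s['time_s'],s['finger_gap'],s['eef_pos'])"
```

```text
the job is handed in; nothing more can be done
None
the job is handed in; nothing more can be done
```

I turned the handwheel to the 50 mm line in three bites. Then I gripped the boom's block, drew the boom out to its 100 mm line and handed in at about 30 s while still holding it there.

- **Stage:** the pointer stands at the 50 mm line to within about 0.6 mm, allowing for the pointer sitting higher than the scale. I overshot by about 2 mm on the last bite and turned the wheel back. The pointer's pixels were unchanged after I released the wheel and again once I held the block. The arm hid the stage scale at the very end, so I could not recheck it with the boom drawn out.
- **Lock button:** the fingers stopped at about 30 mm. That means the button was fully in; with it out they would have stopped at about 36 mm.
- **Boom:** the 100 mm line was just showing at the sleeve's mouth. The scale lines give about 100.1 mm, while the arm's own travel gives about 100.7 mm. The picture and the pose stayed the same for the last second before handing in.
- **Forces:** the highest wrist force I saw was about 30 N on the wheel and about 16 N on the boom.

Two checks disagreed:

- **Finger position:** in the pictures the fingertips sat about 38 mm farther back than the given tool frame puts them. My first close on the wheel missed because of this, and I planned every later grasp with the observed offset.
- **Carriage position:** a rougher check from the carriage edges did not match the pointer reading, and I went by the pointer.

I did not touch the other things on the bench.

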